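# Lock the fan stand's swivel flange

## Robot

A 6-joint arm with a two-finger parallel gripper is mounted at the origin on the work surface. World frame = base frame: x ahead of the robot, y to its left, z up, the work surface at z = 0. Lengths are in m, angles in rad, forces in N, time in s.
With the tool pointing down it reaches from about 0.35 to 0.85 m from the base axis. Payload 8.1 kg.
Tool frame: the origin (TCP) lies between the finger pads; the fingertips stand tips_ahead ahead of it and the grasp point (between the pads) lies 8 mm behind it (tips_ahead is the distance from the TCP to the fingertips, in m); z points along the fingers, x is the direction in which the jaws open and shut, and the axes are right-handed (so a half turn about z gives the same grasp; the last joint's range is limited). The gripper opens to 93 mm and grips with 3 to 60 N. Pads are 15 mm wide; open, the fingers measure 128 mm over their backs; the gripper's body (75 mm by 188 mm) begins 65 mm behind the grasp point.
Start: joints at [1.186, 0.13, 1.488, -0, 1.523, -0.085], TCP at [0.177, 0.573, 0.23] pointing down, gripper open.
Joint ranges: [-2.96, 2.96], [-0.89, 2.26], [0.02, 2.5], [-1.34, 4.48], [0, 2.73], [-2.66, 2.66]. Speed limits (rad/s): [2.39, 2.39, 2.79, 3.14, 3.14, 3.14].

## Interface

Orientations are given as a rotation vector (axis times angle).
In Python, from plant import * gives the robot as it stands.
- The arm moves only by the tool play_rows, never from a script. Its argument "increments" is a list that holds one entry, the list of rows, each a list of 4 numbers: the shift along the tool's x, y, z in cm, then the turn about the tool's z in rad. A call has 1 to 5 rows; each row is the pose to reach, as a shift and turn from the pose measured when the call began, along the tool's axes at that moment; what a row does not reach only later rows make up. A row lasts 1/10 s, in which the tool goes at most 50 mm and 8.59 degrees, less where a joint would pass 70% of its speed; a pose out of reach is approached as far as the arm can. A call with a gripper value outside its range is refused whole. "jaw" is the finger opening in cm, from 0 to 9.3, set as the call begins (left out, the last holds). The fingers move at their own pace and stop on an object; "squeeze" is the grip in N (left out, the last holds). Time passes only in rows, so rows that repeat a pose let the fingers close. It gives the time, the measured TCP pose, the force and the opening at its end, in the units of the state.
- read_state(): the state, without advancing time (a new reading comes with each control period).
- read_camera(name): name is "side" or "top" or "wrist"; returns (picture, depth): 480x640x3 uint8, blue, green, red; 480x640 float32, m along the optical axis (not along the pixel's ray), 0 where there is no reading.
- camera_params(name): a dict with "K" (3x3 intrinsics, pixels), "eye" and "orientation" of the camera in the world. Camera axes: x right, y up, looking along -z (the intrinsics and any distortion apply to the point x, -y, -z); pixel columns grow to the right and rows downward; lengths in m; the calibration is good to about 2 mm. A picture is of the moment at which its call begins: read the wrist's pose just before it. camera_params takes no time and is no camera call; for the wrist camera it gives the pose at the moment of the call.
- close_job(): hands the job in, once; it reports no verdict.
The state is a dict: "t": time; "q": joint angles; "dq": joint speeds; "joint_torque": joint torques, N m; "tool_pos": TCP position; "orientation": TCP orientation; "force": force on the tool from outside, world axes, zero at the start; "wrist_torque": the same for the moment, N m; "opening": finger opening in m.
Only numpy, scipy, OpenCV 4.12 (cv2) and the standard library are available. Lean on these libraries where they do the work, as an engineer would, in place of code of your own. Each camera call takes 0.05 s, during which the arm holds its last target.

## Task

Lock the swivel of the fan stand for storage: turn the round steel flange, nudging it along by the lugs at its edge, until its notch meets the spring bolt and the bolt drops in; go by feel, never push the flange with more than 20 N, and ease right off once the bolt has caught. Then prove the lock with a check push on a lug of about 12 N (8 to 16 N, either way round), held steady for half a second. Finally lower the steel key gently all the way into the pocket behind the bolt so that it cannot back out, let go, and leave the other things on the table alone.

Things in the scene. Friction and masses are not known exactly. Their poses are not given: they have to be found in the camera images.
- stand: Fixed grey fan-stand base: disc 190 mm across, 14 mm thick, with a bearing hub (top at 34 mm height) in the middle and a bolt guide 48 mm wide running out along the stand's +x to 148 mm from the centre, top at 44 mm height. Origin: centre of the underside, on the flange's turning axis. +x points from the axis to the bolt and the key pocket, z up.
- flange: Loose steel flange, about 0.85 kg, turns either way on the hub (1 mm play): a disc 130 mm across, 12 mm thick, underside at 34 mm height, one notch in its rim, three raised lugs. Origin: centre of the disc's underside; +x points to the notch. Locked with +x along the stand's +x to within about 9 degrees, as the bolt sits; starts 40 to 180 degrees off either way. With the bolt rubbing on the rim, a push of about 2 to 8 N at a lug turns it.
- lug (a point): Outer end, mid-height, of one of the three straight lugs by which the flange is pushed: each is 14 mm wide, reaches from 28 to 86 mm from the axis (past the rim) and stands at 50 to 62 mm height, so it passes over the bolt guide. Lugs lie at 60 (this one), 180 and 300 degrees from the notch, counter-clockwise from above.
- notch (a point): Middle of the notch's floor: 56 mm from the flange axis along its +x, 6 mm above the disc's underside. The notch is 14 mm wide, about 9 mm deep from the rim to this point, with parallel sides.
- bolt (a joint): Travel (m) of the spring bolt towards the axis. A steel bar 62 x 10 mm, 9 mm high, at 39.5 mm height, in the guide's 25 mm channel; it sits up to 7 mm to either side of the stand's x axis (fixed for the run). A spring of 2.5 to 4 N presses its tip on the rim (reads 0.001 to 0.004). In the notch (2 mm free each side) it snaps to 0.011, tip 56 mm from the axis: then it is a solid stop for the flange.
- key: Loose dark steel key, a block standing upright on the table: 12 mm (its x) by 24 mm (its y), 60 mm tall, 0.12 kg; the lowest 4 mm are stepped in to 8 by 20 mm. Origin: centre of its foot, z up. It goes in foot down with its 24 mm side across the guide (along the stand's y), either way round.
- pocket (a point): Middle of the key pocket's floor, 126 mm from the stand's axis along its +x; floor at 12 mm, mouth at 44 mm height. 28 mm wide along the stand's y; along x 16.5 mm are free between the bolt's tail and the end wall when the bolt has snapped in, only 7 to 9 mm (too little for the key) while it rides on the rim. A key fully home stands 28 mm above the mouth.
- jar: Bystander: closed glass jar, 60 mm across, 85 mm tall. Origin: centre of its underside.
- tin: Bystander: plain metal can, 66 mm across, 80 mm tall. Origin: centre of its underside.
- carton: Bystander: small cardboard box 90 x 70 x 50 mm. Origin: centre of its underside.
- driver: Bystander: screwdriver lying on the table. Origin near its middle.
Not all that is in view belongs to the job. Several things look just like the stand: the one meant starts nearest to the robot's base.

How it is judged:
By the outcome, as a careful person would: the job done as asked, in the order asked, and still so for the second after the job is handed in, with the robot touching nothing.
It also fails if it takes over 72 s, if anything falls off the work surface, if the arm or the gripper's body presses on something with over 40 N, if the wrist force passes 120 N, or if a joint passes its speed limit or range.

## Working session

There is one attempt and no reset: what is moved stays moved. The work goes in short steps, Python scripts to look and compute and a tool call to move; the robot and the scene stay as the last step left them, time stands still between calls to the robot, and variables do not carry over. Pictures are saved under pics/ and viewed, and the job is handed in when it is done.

Besides the shell and the picture viewer there is one more tool, called after "Call:" in YAML: its name, and indented under it one key for each argument. play_rows: Moves the arm, as the interface text tells. Its arguments: {"type":"object","properties":{"increments":{"type":"array"},"jaw":{"type":"number"},"squeeze":{"type":"number"}},"required":["increments"]}

```bash
ls; mkdir -p pics
cat > h.py <<'E'
from plant import *
import numpy as np, cv2
from scipy.spatial.transform import Rotation as R
E
python3 - <<'E'
from h import *
s=read_state(); print(s)
for n in ("side","top","wrist"):
    p=camera_params(n); print(n,p)
    im,d=read_camera(n); cv2.imwrite(f"pics/{n}0.png",im); np.savez(f"pics/{n}0.npz",im=im,d=d,**{k:np.array(v) for k,v in p.items() if k in("K","eye","orientation")})
E
```

```text
pics
{'t': 0.0, 'q': array([ 1.18559787e+00,  1.31172732e-01,  1.48927150e+00, -3.75126474e-06,
        1.52298730e+00, -8.53958585e-02]), 'dq': array([ 0.00200847,  0.00133726, -0.00079899,  0.00050879, -0.00021498,
       -0.0006504 ]), 'joint_torque': array([-3.51464856e-03, -5.59805775e+01, -4.91779375e+01,  7.64397718e-02,
        3.46838334e-02, -1.14540508e-04]), 'tool_pos': array([0.17697093, 0.57273663, 0.22858479]), 'orientation': array([ 2.52750394e+00,  1.86420572e+00, -2.45853107e-03]), 'force': array([-0.16963044,  0.71900319,  0.02175614]), 'wrist_torque': array([0.00852066, 0.0106934 , 0.00056908]), 'opening': 0.09307034962953999}
side {'K': array([[493.16976327,   0.        , 322.85212018],
       [  0.        , 493.16976327, 252.39241106],
       [  0.        ,   0.        ,   1.        ]]), 'eye': array([ 0.05162156, -0.65989693,  0.63476764]), 'orientation': array([ 1.00388937, -0.31262655, -0.53342608])}
top {'K': array([[534.2990473 ,   0.        , 321.45434637],
       [  0.        , 534.2990473 , 234.68270412],
       [  0.        ,   0.        ,   1.        ]]), 'eye': array([0.37227517, 0.12461415, 1.29064809]), 'orientation': array([ 0.14895796, -0.14904554, -1.55088573])}
wrist {'K': array([[339.15370189,   0.        , 321.64939511],
       [  0.        , 339.15370189, 241.38937686],
       [  0.        ,   0.        ,   1.        ]]), 'eye': array([0.10200527, 0.59597295, 0.38369062]), 'orientation': array([-0.24596769, -0.18060057,  1.26239942])}
```

View pics/top0.png

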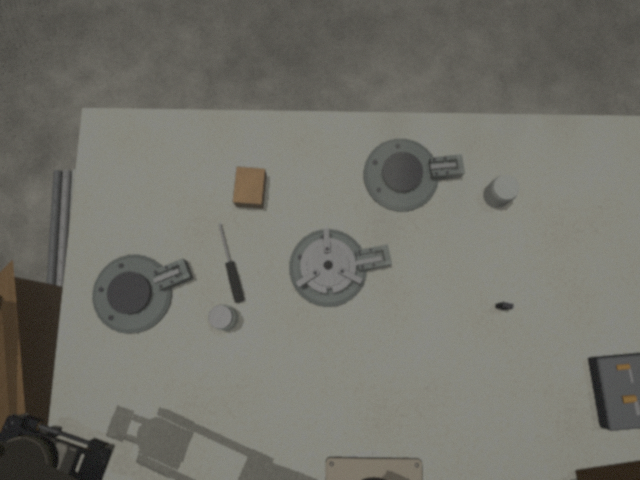

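View pics/side0.png

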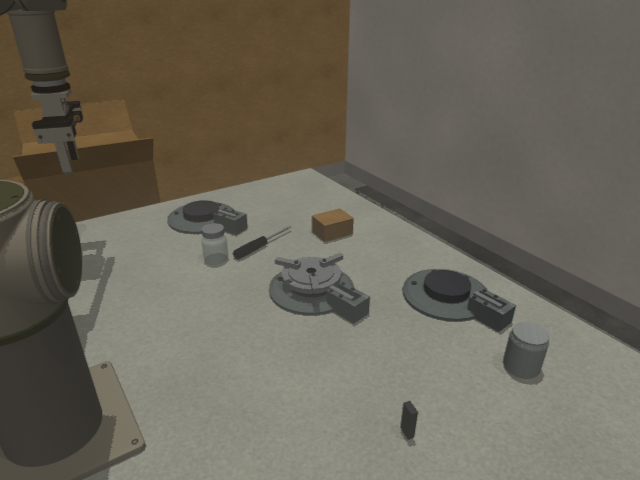

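View pics/wrist0.png

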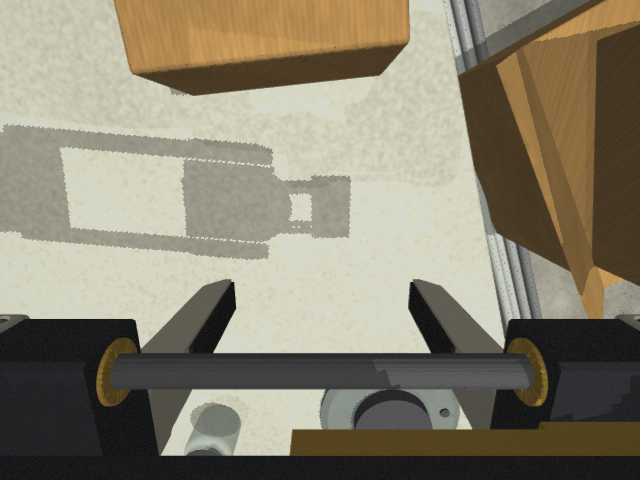

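The top view shows three stand-like things, at pixels (328,267), (132,293) and (402,174). The robot base is near (375,478), so (328,267) is nearest, and it is the only one with a lugged flange. The key is at (504,306). I'll confirm this in an enlarged crop and measure it.

```bash
cat >> h.py <<'E'
def P(n): 
    p=camera_params(n); return p["K"],np.array(p["eye"]),R.from_rotvec(p["orientation"]).as_matrix()
def deproj(cam,u,v,d):
    K,e,M=cam; return e+M@np.array([(u-K[0,2])/K[0,0]*d,-(v-K[1,2])/K[1,1]*d,-d])
def ray(cam,u,v):
    K,e,M=cam; r=M@np.array([(u-K[0,2])/K[0,0],-(v-K[1,2])/K[1,1],-1]); return e,r
def atz(cam,u,v,z):
    e,r=ray(cam,u,v); return e+r*(z-e[2])/r[2]
def proj(cam,p):
    K,e,M=cam; c=M.T@(np.array(p)-e); return np.array([K[0,2]+K[0,0]*c[0]/-c[2],K[1,2]-K[1,1]*c[1]/-c[2]])
def tri(c1,uv1,c2,uv2):
    e1,r1=ray(c1,*uv1);e2,r2=ray(c2,*uv2)
    a=np.linalg.lstsq(np.stack([r1,-r2],1),e2-e1,rcond=None)[0]
    p,q=e1+a[0]*r1,e2+a[1]*r2; return (p+q)/2,np.linalg.norm(p-q)
E
python3 - <<'E'
from h import *
for n,(x0,y0,x1,y1),f in(("top",(280,220,400,310),6),("side",(255,240,385,335),6)):
    im=cv2.imread(f"pics/{n}0.png")
    cv2.imwrite(f"pics/{n}0c.png",cv2.resize(im[y0:y1,x0:x1],None,fx=f,fy=f,interpolation=cv2.INTER_CUBIC))
im=cv2.imread("pics/top0.png")[290:320,480:530];a=cv2.resize(im,None,fx=8,fy=8,interpolation=cv2.INTER_CUBIC)
im=cv2.imread("pics/side0.png")[395:445,390:430];b=cv2.resize(im,None,fx=8,fy=8,interpolation=cv2.INTER_CUBIC)
o=np.zeros((400,720,3),np.uint8);o[:240,:400]=a;o[:,400:]=b;cv2.imwrite("pics/key0c.png",o)
E
```

```text
(no output)
```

View pics/top0c.png

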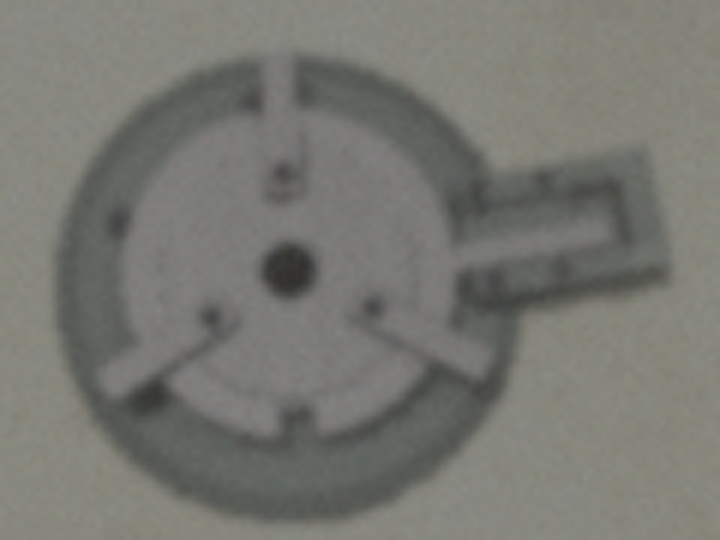

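View pics/side0c.png

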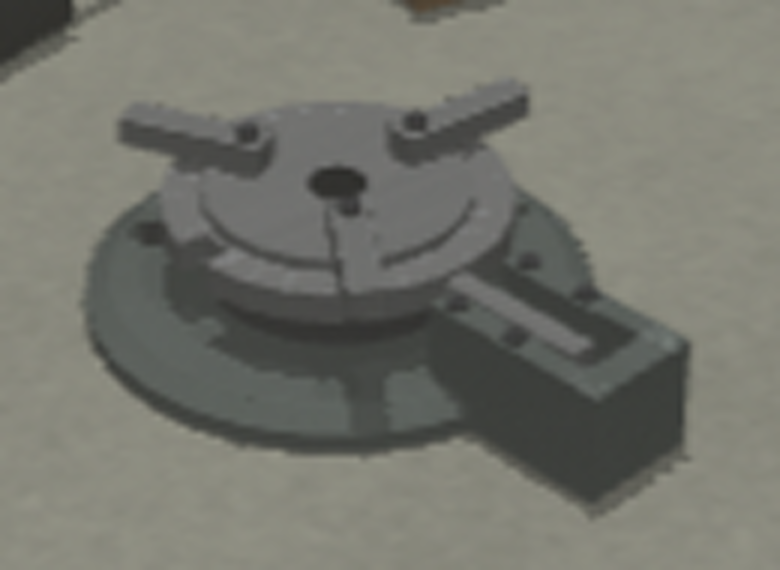

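View pics/key0c.png

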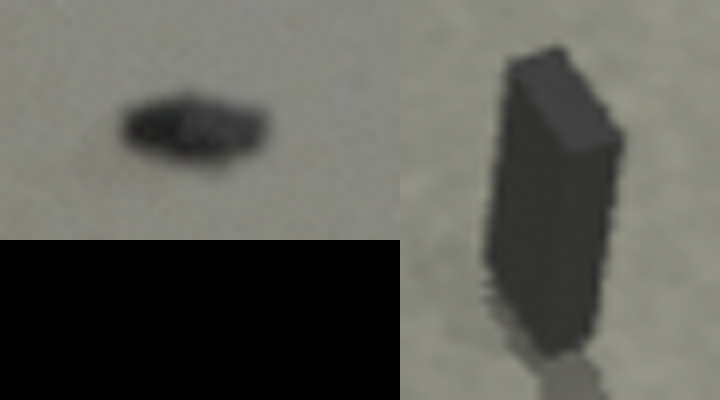

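Run:
```python
from h import *
np.set_printoptions(precision=4,suppress=True)
T=P("top");S=P("side")
t=lambda x,y:(x/6+280,y/6+220); s=lambda x,y:(x/6+255,y/6+240)
for n,a,b in(("hole",t(290,268),s(337,183)),("gA",t(648,148),s(690,343)),("gB",t(672,275),s(597,397)),("key",(507.8,306),(410.6,407.2))):
    p,e=tri(T,a,S,b); print(n,p,e)
for n,a,z in(("hole",t(290,268),.046),("gA",t(648,148),.044),("gB",t(672,275),.044),("lugL",t(112,385),.062),("lugR",t(485,365),.062),("lugU",t(280,55),.062),("notch",t(297,420),.046)):
    print(n,atz(T,*a,z))
c=atz(T,*t(290,268),.046)
print("jar/tin/carton/driver")
for q in((224,318),(502,190),(250,187),(232,265)): print(atz(T,*q,.05))
for q in((132,293),(402,174)): print(atz(T,*q,.03))
d=np.load("pics/top0.npz")["d"]; print(d[264,340],deproj(T,340,264,d[264,340]),deproj(T,300,306,d[306,300]))
```

```text
hole [0.5408 0.1087 0.0506] 0.0021898618873909003
gA [ 0.5921 -0.0326  0.0433] 0.0035487135511154183
gB [ 0.5429 -0.0421  0.0463] 0.007132351875450011
key [ 0.4513 -0.304   0.0598] 0.004625831973456849
hole [0.5404 0.1091 0.046 ]
gA [ 0.5905 -0.0316  0.044 ]
gB [ 0.5401 -0.0405  0.044 ]
lugL [0.492 0.177 0.062]
lugR [0.5018 0.034  0.062 ]
lugU [0.6221 0.1143 0.062 ]
notch [0.4811 0.1057 0.046 ]
jar/tin/carton/driver
[0.413  0.3471 0.05  ]
[ 0.727  -0.3062  0.05  ]
[0.7253 0.2999 0.05  ]
[0.5357 0.3344 0.05  ]
[0.4686 0.5699 0.03  ]
[ 0.7697 -0.0693  0.03  ]
1.251379 [0.542  0.0819 0.0489] [0.4456 0.1752 0.0026]
```

Run:
```python
from h import *
import plant
np.set_printoptions(precision=3,suppress=True)
print([k for k in dir(plant) if not k.startswith("__")])
print(getattr(plant,"tips_ahead",None))
s=read_state();M=R.from_rotvec(s["orientation"]).as_matrix();print(M)
K,e,C=P("wrist");print("cam offset in tool",M.T@(e-s["tool_pos"]),"look in tool",M.T@-C[:,2],"camx",M.T@C[:,0])
W=(K,e,C)
d=np.load("pics/wrist0.npz")["d"]
for u,v in((225,290),(420,290),(232,285),(413,285),(222,345),(430,345)): 
    print(u,v,d[v,u],M.T@(deproj(W,u,v,d[v,u])-s["tool_pos"]))
```

```text
['IKError', 'camera_params', 'close_job', 'read_camera', 'read_state', 'tips_ahead']
0.011
[[ 0.295  0.955 -0.001]
 [ 0.955 -0.295 -0.001]
 [-0.001 -0.    -1.   ]]
cam offset in tool [-0.    -0.079 -0.155] look in tool [0.001 0.281 0.96 ] camx [ 1.    -0.    -0.001]
225 290 0.16877188 [-0.048 -0.008  0.   ]
420 290 0.16625334 [ 0.048 -0.009 -0.002]
232 285 0.1768733 [-0.047 -0.007  0.008]
413 285 0.17611012 [ 0.047 -0.007  0.008]
222 345 0.43972254 [-0.129  0.174  0.229]
430 345 0.14595312 [ 0.047  0.005 -0.028]
```

```bash
cat >> h.py <<'E'
np.set_printoptions(precision=3,suppress=True)
def go(x,y,z,yaw):
    s=read_state();M=R.from_rotvec(s["orientation"]).as_matrix()
    d=M.T@(np.array([x,y,z])-s["tool_pos"])*100
    cur=np.arctan2(M[1,0],M[0,0]); t=-((np.radians(yaw)-cur+np.pi)%(2*np.pi)-np.pi)
    print("t",round(s["t"],2),"pos",s["tool_pos"],"yaw",round(np.degrees(cur),1),"F",s["force"],"q6",round(s["q"][5],2),"-> shift cm",d,"turn",round(t,3))
E
python3 -c "
from h import *
go(.616,.114,.2,-86.4)"
```

```text
t 0.15 pos [0.177 0.573 0.229] yaw 72.8 F [-0.395 -0.424  0.054] q6 -0.09 -> shift cm [-30.868  55.491   2.921] turn 2.779
```

Call:
play_rows:
  increments:
    - [[-2.3, 4.2, 0, 0.15], [-4.6, 8.4, 0, 0.3], [-6.9, 12.6, 0, 0.45], [-9.2, 16.8, 0, 0.6], [-11.5, 21, 0, 0.75]]
  jaw: 4.5

```text
t: 0.65
tool_pos: [0.3445, 0.3994, 0.2287]
orientation: [3.037, 0.8, -0.002]
force: [1.2, -0.3, -0.1]
opening: 0.0573
```

```bash
python3 -c "
from h import *
go(.616,.114,.2,-86.4)"
```

```text
t 0.65 pos [0.344 0.399 0.229] yaw 29.5 F [ 1.222 -0.345 -0.066] q6 0.25 -> shift cm [ 9.57  38.207  2.896] turn 2.023
```

Call:
play_rows:
  increments:
    - [[1, 4.2, 0, 0.15], [2, 8.4, 0, 0.3], [3, 12.6, 0, 0.45], [4, 16.8, 0, 0.6], [5, 21, 0, 0.75]]

```text
t: 1.15
tool_pos: [0.4923, 0.2397, 0.2287]
orientation: [3.118, -0.368, -0.001]
force: [0.8, -0.2, -0.6]
opening: 0.0451
```

```bash
python3 -c "
from h import *
go(.616,.114,.2,-86.4)"
```

```text
t 1.15 pos [0.492 0.24  0.229] yaw -13.5 F [ 0.81  -0.22  -0.602] q6 0.6 -> shift cm [14.961  9.337  2.876] turn 1.273
```

Call:
play_rows:
  increments:
    - [[3.6, 2.3, 0, 0.15], [7.4, 4.6, 0, 0.3], [11, 7, 0, 0.45], [15, 9.3, 0, 0.6], [15, 9.3, 0, 0.75]]

```text
t: 1.65
tool_pos: [0.619, 0.1096, 0.2272]
orientation: [2.761, -1.491, -0.0]
force: [-1.6, 0.2, -0.4]
opening: 0.045
```

Call:
play_rows:
  increments:
    - [[0, 0, 0, 0.15], [0, 0, 0, 0.3], [0, 0, 0, 0.45], [0, 0, 0, 0.52], [0, 0, 0, 0.52]]

```text
t: 2.15
tool_pos: [0.6187, 0.1095, 0.2268]
orientation: [2.284, -2.151, 0.001]
force: [0.1, -0.4, 0.6]
opening: 0.0449
```

```bash
python3 -c "
from h import *
go(.616,.114,.2,-86.4)
W=P('wrist')
im,d=read_camera('wrist'); cv2.imwrite('pics/w1.png',im); np.savez('pics/w1.npz',d=d,K=W[0],e=W[1],M=W[2])
"
```

```text
t 2.15 pos [0.619 0.11  0.227] yaw -86.6 F [ 0.085 -0.392  0.64 ] q6 1.61 -> shift cm [-0.473  0.238  2.676] turn -0.003
```

View pics/w1.png

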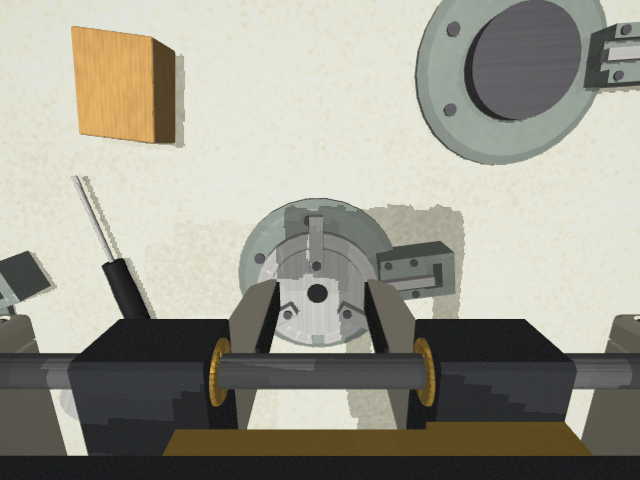

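```bash
python3 -c "
from h import *
im=cv2.imread('pics/w1.png')[190:320,290:480]
cv2.imwrite('pics/w1c.png',cv2.resize(im,None,fx=4.2,fy=4.2,interpolation=cv2.INTER_CUBIC))"
```

```text
(no output)
```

View pics/w1c.png

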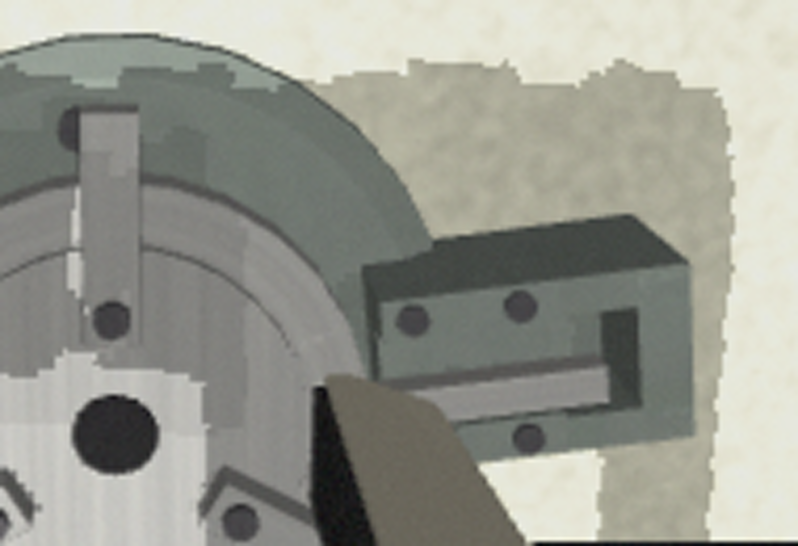

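```bash
python3 -c "
from h import *
f=np.load('pics/w1.npz');W=(f['K'],f['e'],f['M'])
c=lambda x,y:(x/4.2+290,y/4.2+190)
T=P('top')
A=dict(hole=(116,434,.046),gA=(690,263,.044),gB=(694,435,.044),lug1=(80,110,.062),lug2=(138,110,.062),bt1=(608,366,.044),bt2=(608,403,.044),pw1=(638,308,.044),pw2=(641,405,.044),hs=(116,434,.046))
r={k:atz(W,*c(*v[:2]),v[2])[:2] for k,v in A.items()}
for k in r: print(k,r[k], deproj(W,*c(*A[k][:2]),f['d'][tuple(int(round(q)) for q in c(*A[k][:2]))[::-1]]))
o=r['hole'];g=(r['gA']+r['gB'])/2-o;print(g,np.hypot(*g),np.degrees(np.arctan2(g[1],g[0])))
a=np.arctan2(g[1],g[0]);ux=np.array([np.cos(a),np.sin(a)]);uy=np.array([-ux[1],ux[0]])
for k in r: print(k,'stand frame',(r[k]-o)@ux,(r[k]-o)@uy)
l=(r['lug1']+r['lug2'])/2-o;print('lug',np.hypot(*l),np.degrees(np.arctan2(l[1],l[0])))
e=(r['gA']-r['gB']);print('end edge perp yaw',np.degrees(np.arctan2(e[1],e[0]))-90)
print(tri(T,(290/6+280,268/6+220),W,c(116,434)))
"
```

```text
hole [0.539 0.109] [0.542 0.109 0.052]
gA [ 0.593 -0.032] [ 0.58  -0.051 -0.   ]
gB [ 0.547 -0.041] [ 0.527 -0.062 -0.001]
lug1 [0.627 0.122] [0.626 0.122 0.058]
lug2 [0.628 0.108] [0.618 0.108 0.014]
bt1 [ 0.565 -0.016] [ 0.555 -0.025  0.021]
bt2 [ 0.554 -0.017] [ 0.553 -0.019  0.04 ]
pw1 [ 0.581 -0.021] [ 0.581 -0.021  0.044]
pw2 [ 0.554 -0.026] [ 0.554 -0.026  0.043]
hs [0.539 0.109] [0.542 0.109 0.052]
[ 0.031 -0.145] 0.1483951716045491 -77.97784020198826
hole stand frame 0.0 0.0
gA stand frame 0.14879188060094672 0.023714455221879323
gB stand frame 0.14799846260815153 -0.023714455221879312
lug1 stand frame 0.005534000607845457 0.08886177303349012
lug2 stand frame 0.018665896590255037 0.08687425699637501
bt1 stand frame 0.1269917890385534 -0.0010273280379484275
bt2 stand frame 0.12642729968803967 -0.011323926268780536
pw1 stand frame 0.1353471766830994 0.013650378801980799
pw2 stand frame 0.13480800599578602 -0.013161992344840565
hs stand frame 0.0 0.0
lug 0.08869721990436939 4.181502424802079
end edge perp yaw -78.9362274413951
(array([0.54 , 0.109, 0.048]), np.float64(0.00047425904140908307))
```

```bash
python3 -c "
from h import *
go(.6158,.1143,.062,-86)"
```

```text
t 2.2 pos [0.619 0.11  0.227] yaw -86.4 F [-0.564 -0.095  0.947] q6 1.6 -> shift cm [-0.54   0.222 16.486] turn -0.007
```

Call:
play_rows:
  increments:
    - [[-0.25, 0.1, 3.5, 0], [-0.5, 0.2, 7, 0], [-0.5, 0.2, 10, 0], [-0.5, 0.2, 12, 0], [-0.5, 0.2, 12, 0]]
  jaw: 3.5

```text
t: 2.7
tool_pos: [0.6132, 0.1138, 0.1025]
orientation: [2.286, -2.141, -0.007]
force: [-0.7, -0.1, 0.3]
opening: 0.0348
```

```bash
python3 -c "
from h import *
go(.6158,.1143,.062,-86)
im,d=read_camera('wrist'); cv2.imwrite('pics/w2.png',im[180:480,160:480])
"
```

```text
t 2.7 pos [0.613 0.114 0.102] yaw -86.2 F [-0.719 -0.052  0.339] q6 1.61 -> shift cm [-0.047 -0.306  4.046] turn -0.004
```

View pics/w2.png

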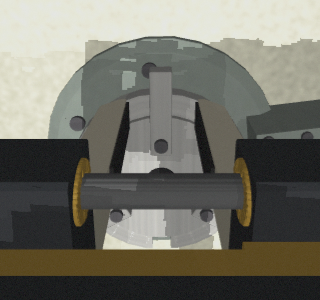

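Call:
play_rows:
  increments:
    - [[0, -0.3, 2, 0], [0, -0.3, 3.5, 0], [0, -0.3, 4, 0], [0, -0.3, 4, 0]]
  jaw: 3

```text
t: 3.15
tool_pos: [0.6169, 0.1139, 0.0646]
orientation: [2.287, -2.142, -0.005]
force: [-1.2, -0.7, -0.9]
opening: 0.0298
```

```bash
python3 -c "
from h import *
go(.6158,.1143,.062,-86)"
```

```text
t 3.15 pos [0.617 0.114 0.065] yaw -86.3 F [-1.233 -0.714 -0.893] q6 1.61 -> shift cm [-0.045  0.104  0.263] turn -0.005
```

Call:
play_rows:
  increments:
    - [[-0.2, 0.05, 0.2, 0], [-0.4, 0.05, 0.2, 0], [-0.6, 0.05, 0.2, 0], [-0.7, 0.05, 0.2, 0]]

```text
t: 3.55
tool_pos: [0.6163, 0.1212, 0.0632]
orientation: [2.288, -2.143, -0.004]
force: [-0.7, -0.6, -0.1]
opening: 0.0301
```

Call:
play_rows:
  increments:
    - [[-0.2, 0, 0, 0]]

```text
t: 3.65
tool_pos: [0.6162, 0.1233, 0.0634]
orientation: [2.288, -2.143, -0.003]
force: [-0.8, -1.2, -0.0]
opening: 0.0305
```

Call:
play_rows:
  increments:
    - [[-0.2, 0, 0, 0]]

```text
t: 3.75
tool_pos: [0.6164, 0.1247, 0.0635]
orientation: [2.288, -2.142, -0.001]
force: [2.5, -5.5, -1.3]
opening: 0.0303
```

Call:
play_rows:
  increments:
    - [[-0.2, 0, 0, 0]]

```text
t: 3.85
tool_pos: [0.6167, 0.1258, 0.0636]
orientation: [2.287, -2.142, 0.002]
force: [1.5, -7.3, -2.1]
opening: 0.0301
```

```bash
python3 -c "
from h import *
go(.6158,.1143,.062,-86)"
```

```text
t 3.85 pos [0.617 0.126 0.064] yaw -86.3 F [ 1.53  -7.315 -2.118] q6 1.63 -> shift cm [1.138 0.164 0.166] turn -0.004
```

Call:
play_rows:
  increments:
    - [[-0.41, 0.07, 0.05, -0.052], [-0.81, 0.16, 0.1, -0.105], [-1.2, 0.28, 0.1, -0.157], [-1.6, 0.42, 0.1, -0.21], [-2.0, 0.58, 0.1, -0.262]]

```text
t: 4.35
tool_pos: [0.6104, 0.1442, 0.0632]
orientation: [2.548, -1.822, 0.004]
force: [2.1, -6.2, 2.2]
opening: 0.0302
```

```bash
cat >> h.py <<'E'
C=np.array([.540,.109])
def arc(step,n,rin=0.076):
    s=read_state();M=R.from_rotvec(s["orientation"]).as_matrix();p=s["tool_pos"][:2]-C
    yaw=np.degrees(np.arctan2(M[1,0],M[0,0])); a=np.degrees(np.arctan2(p[1],p[0]))
    tf=M[:2,:2].T@s["force"][:2]
    print("t",round(s["t"],2),"z",s["tool_pos"][2],"yaw",round(yaw,1),"ang",round(a,1),"rad",np.hypot(*p),"lugang?",round(yaw+90,1),"F tool xy",tf,"Fz",s["force"][2],"q6",round(s["q"][5],2),"open",s["opening"])
    r=M[:2,:2].T@p
    for i in range(1,n+1):
        q=R.from_euler("z",step*i,degrees=True).as_matrix()[:2,:2]@p
        print(M[:2,:2].T@(q-p)*100,-np.radians(step*i))
    print("tool frame rel (tang x, radial y)",r*1000)
E
python3 -c "
from h import *
arc(3,5)"
```

```text
t 4.35 z 0.06321056838199463 yaw -71.1 ang 26.6 rad 0.07873042630345221 lugang? 18.9 F tool xy [ 6.582 -0.012] Fz 2.1603718571254973 q6 1.4 open 0.030230194700618846
[-0.407  0.066] -0.05235987755982989
[-0.81   0.153] -0.10471975511965978
[-1.207  0.262] -0.15707963267948966
[-1.599  0.391] -0.20943951023931956
[-1.983  0.54 ] -0.2617993877991494
tool frame rel (tang x, radial y) [-10.584 -78.014]
```

Call:
play_rows:
  increments:
    - [[-0.41, 0.07, 0, -0.052], [-0.81, 0.15, 0, -0.105], [-1.2, 0.26, 0.05, -0.157], [-1.6, 0.39, 0.05, -0.21], [-2.0, 0.54, 0.05, -0.262]]

```text
t: 4.85
tool_pos: [0.5996, 0.1602, 0.0632]
orientation: [2.764, -1.471, 0.005]
force: [1.5, -6.5, 0.5]
opening: 0.0301
```

Call:
play_rows:
  increments:
    - [[-0.41, 0.07, 0, -0.052], [-0.81, 0.15, 0, -0.105], [-1.2, 0.26, 0.05, -0.157], [-1.6, 0.39, 0.05, -0.21], [-2.0, 0.54, 0.05, -0.262]]

```text
t: 5.35
tool_pos: [0.585, 0.1728, 0.0632]
orientation: [2.933, -1.095, 0.007]
force: [3.9, -6.9, 1.1]
opening: 0.0302
```

```bash
python3 -c "
from h import *
arc(3,5)"
```

```text
t 5.35 z 0.06321354504950652 yaw -40.9 ang 54.8 rad 0.07810527298505371 lugang? 49.1 F tool xy [7.432 2.652] Fz 1.1430857304671829 q6 0.93 open 0.030157349217199158
[-0.406  0.051] -0.05235987755982989
[-0.808  0.124] -0.10471975511965978
[-1.206  0.218] -0.15707963267948966
[-1.599  0.332] -0.20943951023931956
[-1.985  0.467] -0.2617993877991494
tool frame rel (tang x, radial y) [ -7.797 -77.712]
```

Call:
play_rows:
  increments:
    - [[-0.42, 0.05, 0, -0.045], [-0.83, 0.12, 0, -0.09], [-1.25, 0.22, 0.05, -0.14], [-1.65, 0.33, 0.05, -0.19], [-2.1, 0.47, 0.05, -0.24]]

```text
t: 5.85
tool_pos: [0.5673, 0.1823, 0.0632]
orientation: [3.043, -0.733, 0.009]
force: [3.9, -5.0, 0.1]
opening: 0.03
```

```bash
python3 -c "
from h import *
arc(3,5)
for n in ('top','wrist'):
  im,d=read_camera(n); cv2.imwrite(f'pics/{n}3.png',im)
im=cv2.imread('pics/top3.png')[220:310,280:400];cv2.imwrite('pics/top3c.png',cv2.resize(im,None,fx=5,fy=5,interpolation=cv2.INTER_CUBIC))
"
```

```text
t 5.85 z 0.06318891181126589 yaw -27.1 ang 69.6 rad 0.07818790900911873 lugang? 62.9 F tool xy [5.773 2.643] Fz 0.11001551754534326 q6 0.71 open 0.030024596858123503
[-0.405  0.058] -0.05235987755982989
[-0.807  0.138] -0.10471975511965978
[-1.204  0.238] -0.15707963267948966
[-1.595  0.359] -0.20943951023931956
[-1.979  0.5  ] -0.2617993877991494
tool frame rel (tang x, radial y) [ -9.096 -77.652]
```

View pics/top3c.png

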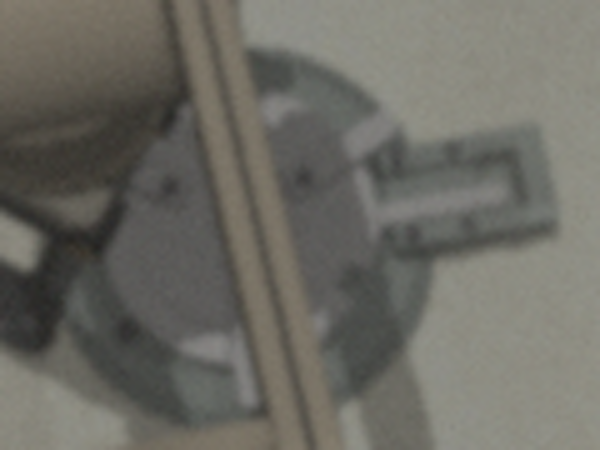

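View pics/wrist3.png

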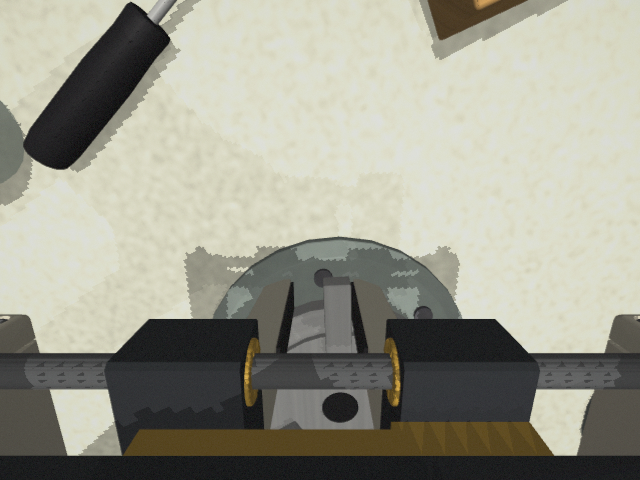

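Call:
play_rows:
  increments:
    - [[-0.41, 0.06, 0, -0.05], [-0.82, 0.14, 0, -0.1], [-1.2, 0.24, 0.05, -0.15], [-1.6, 0.36, 0.05, -0.2], [-2.0, 0.5, 0.05, -0.25]]

```text
t: 6.45
tool_pos: [0.5478, 0.1867, 0.0632]
orientation: [3.109, -0.348, 0.009]
force: [4.9, -5.3, 0.8]
opening: 0.03
```

Call:
play_rows:
  increments:
    - [[-0.25, 0.03, 0, -0.026], [-0.5, 0.08, 0, -0.052], [-0.75, 0.12, 0, -0.08]]

```text
t: 6.75
tool_pos: [0.5414, 0.1868, 0.0635]
orientation: [3.12, -0.225, 0.013]
force: [6.2, -3.7, -2.2]
opening: 0.03
```

```bash
python3 -c "
from h import *
arc(1.5,4)"
```

```text
t 6.75 z 0.06351573721554225 yaw -8.2 ang 89.0 rad 0.07785271070806415 lugang? 81.8 F tool xy [6.639 2.811] Fz -2.204291424159945 q6 0.4 open 0.02995763807360914
[-0.202  0.028] -0.026179938779914945
[-0.403  0.062] -0.05235987755982989
[-0.603  0.101] -0.07853981633974483
[-0.802  0.145] -0.10471975511965978
tool frame rel (tang x, radial y) [ -9.783 -77.229]
```

Call:
play_rows:
  increments:
    - [[-0.2, 0.03, 0, -0.02]]

```text
t: 6.85
tool_pos: [0.5403, 0.1866, 0.0637]
orientation: [3.122, -0.194, 0.015]
force: [5.5, -2.4, -4.1]
opening: 0.03
```

Call:
play_rows:
  increments:
    - [[-0.2, 0.03, 0, -0.02]]

```text
t: 6.95
tool_pos: [0.5393, 0.1863, 0.0639]
orientation: [3.124, -0.165, 0.018]
force: [5.5, -3.1, -3.7]
opening: 0.0299
```

Call:
play_rows:
  increments:
    - [[-0.2, 0.03, 0, -0.02]]

```text
t: 7.05
tool_pos: [0.5383, 0.1861, 0.064]
orientation: [3.125, -0.135, 0.021]
force: [5.7, -2.2, -4.5]
opening: 0.0303
```

```bash
python3 -c "
from h import *
arc(1.5,2)"
```

```text
t 7.05 z 0.06402950056962663 yaw -4.9 ang 91.3 rad 0.07707957848649989 lugang? 85.1 F tool xy [5.87 1.72] Fz -4.534221919176038 q6 0.35 open 0.03033475128043369
[-0.2    0.025] -0.026179938779914945
[-0.4    0.054] -0.05235987755982989
tool frame rel (tang x, radial y) [ -8.36  -76.617]
```

Call:
play_rows:
  increments:
    - [[-0.2, 0.03, 0.05, -0.015]]

```text
t: 7.15
tool_pos: [0.5373, 0.1859, 0.0638]
orientation: [3.126, -0.113, 0.024]
force: [5.8, -1.4, -2.3]
opening: 0.0302
```

Call:
play_rows:
  increments:
    - [[-0.2, 0.03, 0.05, -0.015]]

```text
t: 7.25
tool_pos: [0.5366, 0.1858, 0.0638]
orientation: [3.128, -0.091, 0.029]
force: [7.0, -1.1, -2.4]
opening: 0.0303
```

Call:
play_rows:
  increments:
    - [[-0.2, 0.03, 0.05, -0.015]]

```text
t: 7.35
tool_pos: [0.5359, 0.1857, 0.0638]
orientation: [3.128, -0.069, 0.033]
force: [5.2, -1.1, -2.2]
opening: 0.0302
```

Call:
play_rows:
  increments:
    - [[-0.2, 0.02, 0.05, -0.015]]

```text
t: 7.45
tool_pos: [0.5352, 0.1856, 0.0637]
orientation: [3.129, -0.048, 0.037]
force: [5.1, -2.5, -1.9]
opening: 0.03
```

```bash
python3 -c "
from h import *
arc(1.5,2)"
```

```text
t 7.45 z 0.06373559650417884 yaw -1.7 ang 93.6 rad 0.07672281869841402 lugang? 88.3 F tool xy [5.166 2.38 ] Fz -1.8904070760046472 q6 0.29 open 0.029959678033473106
[-0.2    0.021] -0.026179938779914945
[-0.399  0.048] -0.05235987755982989
tool frame rel (tang x, radial y) [ -7.084 -76.388]
```

```bash
cat >> h.py <<'E'
def tilt():
    s=read_state();M=R.from_rotvec(s["orientation"]).as_matrix();print("tool z in world (deg)",np.degrees(M[:2,2]),"x axis z",np.degrees(M[2,0]),"y axis z",np.degrees(M[2,1]))
E
python3 -c "
from h import *
tilt()"
```

```text
tool z in world (deg) [ 1.338 -0.703] x axis z 1.3589111888106598 y axis z 0.6620791095066232
```

Call:
play_rows:
  increments:
    - [[-0.1, 0.01, 0.03, -0.01], [-0.2, 0.02, 0.03, -0.02], [-0.3, 0.03, 0.03, -0.03]]

```text
t: 7.75
tool_pos: [0.5332, 0.1854, 0.0637]
orientation: [3.129, -0.002, 0.04]
force: [5.0, -2.0, -2.4]
opening: 0.0304
```

Call:
play_rows:
  increments:
    - [[-0.1, 0.01, 0.03, -0.01], [-0.2, 0.02, 0.03, -0.02], [-0.3, 0.03, 0.03, -0.03]]

```text
t: 8.05
tool_pos: [0.5305, 0.1852, 0.0635]
orientation: [3.129, 0.044, 0.04]
force: [3.7, -0.8, -1.9]
opening: 0.0302
```

```bash
python3 -c "
from h import *
arc(1.5,2);tilt()"
```

```text
t 8.05 z 0.06345386669479174 yaw 1.6 ang 97.1 rad 0.07680019897474438 lugang? 91.6 F tool xy [3.704 0.868] Fz -1.934777244898299 q6 0.24 open 0.030224653910890895
[-0.2    0.022] -0.026179938779914945
[-0.399  0.049] -0.05235987755982989
tool frame rel (tang x, radial y) [ -7.339 -76.44 ]
tool z in world (deg) [ 1.481 -0.671] x axis z 1.4611509481737415 y axis z 0.7128860827919402
```

```bash
python3 -c "
from h import *
im,d=read_camera('top');a=cv2.resize(im[230:290,330:400],None,fx=8,fy=8,interpolation=cv2.INTER_CUBIC)
cv2.imwrite('pics/top4c.png',cv2.convertScaleAbs(a,alpha=1.5))
im,d=read_camera('side');a=cv2.resize(im[240:335,255:385],None,fx=6,fy=6,interpolation=cv2.INTER_CUBIC)
cv2.imwrite('pics/side4c.png',cv2.convertScaleAbs(a,alpha=1.5))
"
```

```text
(no output)
```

View pics/top4c.png

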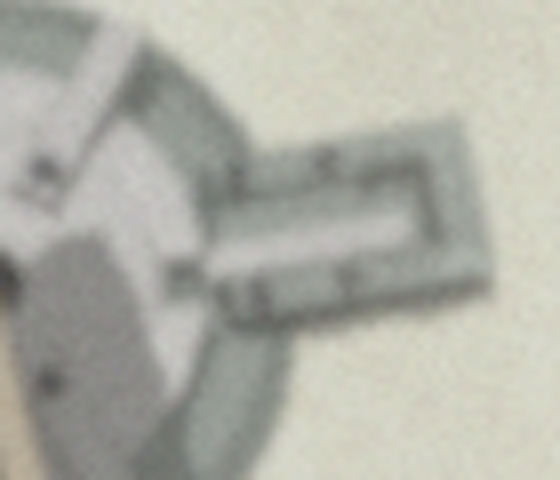

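View pics/side4c.png

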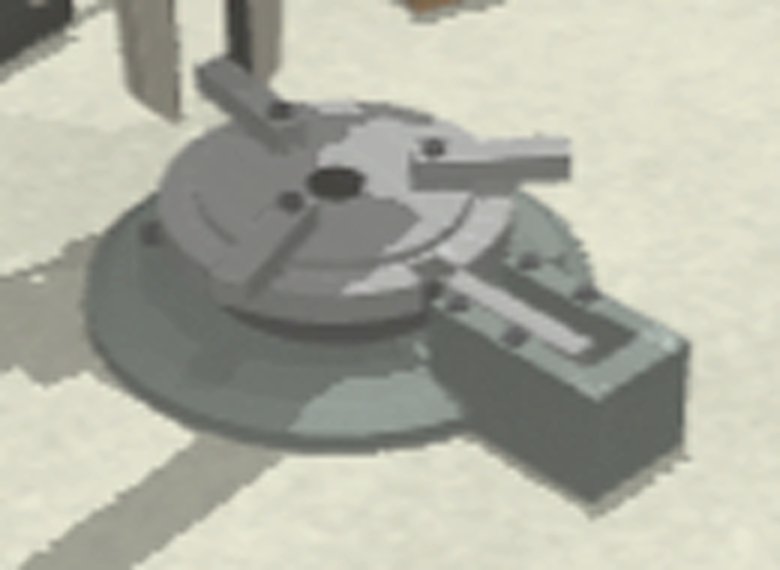

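Call:
play_rows:
  increments:
    - [[-0.1, 0.01, 0.02, -0.01], [-0.2, 0.02, 0.02, -0.02], [-0.28, 0.03, 0.02, -0.03]]

```text
t: 8.45
tool_pos: [0.5276, 0.185, 0.0632]
orientation: [3.128, 0.093, 0.04]
force: [4.6, 0.2, -2.7]
opening: 0.0302
```

```bash
python3 -c "
from h import *
arc(1.5,2)
im,d=read_camera('top');a=cv2.resize(im[230:290,330:400],None,fx=8,fy=8,interpolation=cv2.INTER_CUBIC)
cv2.imwrite('pics/top5c.png',cv2.convertScaleAbs(a,alpha=1.5))
"
```

```text
t 8.45 z 0.06321888801133921 yaw 3.4 ang 99.3 rad 0.07696988083707805 lugang? 93.4 F tool xy [4.569 0.093] Fz -2.726459298815206 q6 0.2 open 0.030220585261968223
[-0.2    0.023] -0.026179938779914945
[-0.399  0.052] -0.05235987755982989
tool frame rel (tang x, radial y) [ -7.893 -76.555]
```

View pics/top5c.png

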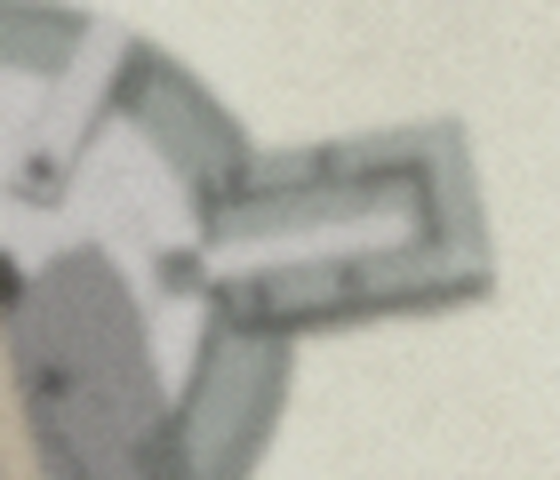

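Call:
play_rows:
  increments:
    - [[-0.1, 0.01, 0.02, -0.01], [-0.2, 0.02, 0.02, -0.02]]

```text
t: 8.7
tool_pos: [0.5254, 0.1846, 0.0631]
orientation: [3.126, 0.126, 0.039]
force: [3.8, -1.1, 1.3]
opening: 0.03
```

Call:
play_rows:
  increments:
    - [[-0.1, 0.01, 0.02, -0.01], [-0.2, 0.02, 0.02, -0.02]]

```text
t: 8.9
tool_pos: [0.5234, 0.1843, 0.0631]
orientation: [3.124, 0.159, 0.04]
force: [3.9, -0.5, 1.1]
opening: 0.0304
```

```bash
python3 -c "
from h import *
arc(1.5,2)
im,d=read_camera('top');a=cv2.resize(im[230:290,330:400],None,fx=8,fy=8,interpolation=cv2.INTER_CUBIC)
cv2.imwrite('pics/top6c.png',cv2.convertScaleAbs(a,alpha=1.5))
"
```

```text
t 8.9 z 0.0631376412804625 yaw 5.8 ang 102.4 rad 0.0770908670743707 lugang? 95.8 F tool xy [3.808 0.912] Fz 1.0817931986987923 q6 0.16 open 0.03044126819253686
[-0.2    0.026] -0.026179938779914945
[-0.399  0.057] -0.05235987755982989
tool frame rel (tang x, radial y) [ -8.815 -76.574]
```

View pics/top6c.png

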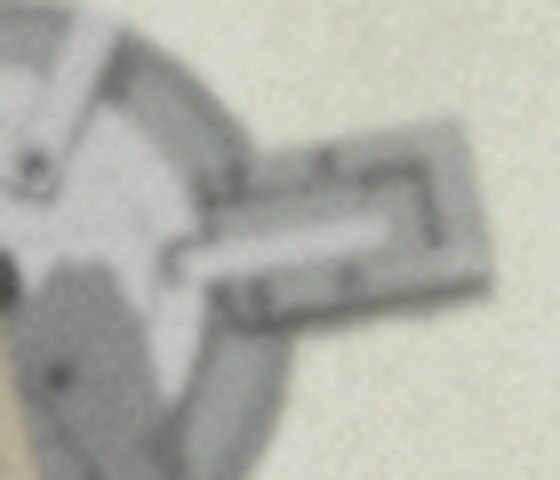

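Call:
play_rows:
  increments:
    - [[0.3, 0, 0, 0], [0.6, 0, 0, 0], [0.6, 0, 0, 0], [0.6, 0, 0, 0], [0.6, 0, 0, 0]]

```text
t: 9.45
tool_pos: [0.529, 0.1849, 0.063]
orientation: [3.124, 0.16, 0.038]
force: [-0.6, -0.5, 0.0]
opening: 0.0304
```

```bash
python3 -c "
from h import *
arc(1.5,2);tilt()
im,d=read_camera('side');a=cv2.resize(im[240:335,255:385],None,fx=6,fy=6,interpolation=cv2.INTER_CUBIC)
cv2.imwrite('pics/side6c.png',cv2.convertScaleAbs(a,alpha=1.5))
"
```

```text
t 9.45 z 0.0629727137496643 yaw 5.9 ang 98.2 rad 0.07670377794609325 lugang? 95.9 F tool xy [-0.62   0.442] Fz 0.029567743426491166 q6 0.16 open 0.03041984976065883
[-0.2    0.011] -0.026179938779914945
[-0.401  0.027] -0.05235987755982989
tool frame rel (tang x, radial y) [ -3.173 -76.629]
tool z in world (deg) [ 1.444 -0.665] x axis z 1.3687315262555368 y axis z 0.8088455226307395
```

View pics/side6c.png

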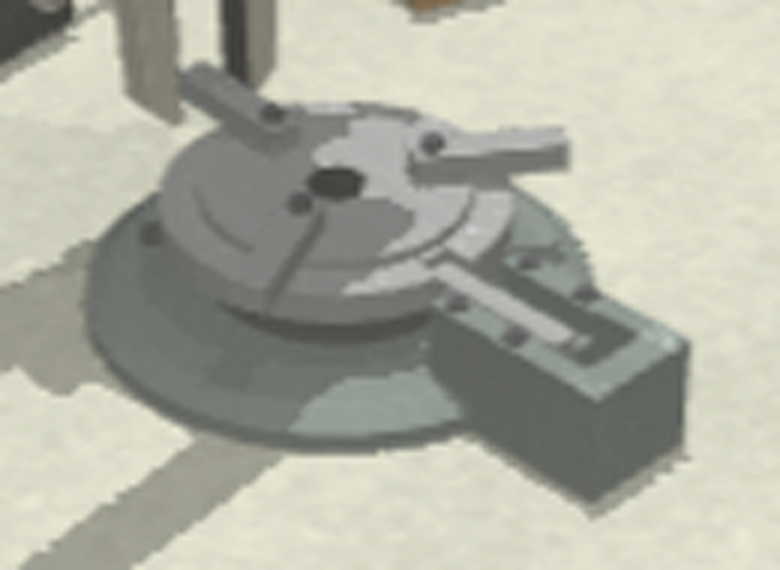

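Call:
play_rows:
  increments:
    - [[0.3, 0, 0, 0], [0.6, 0, 0, 0], [0.85, 0, 0, 0], [0.85, 0, 0, 0]]

```text
t: 9.9
tool_pos: [0.538, 0.1858, 0.0634]
orientation: [3.124, 0.16, 0.039]
force: [1.1, 0.2, -0.3]
opening: 0.0301
```

Call:
play_rows:
  increments:
    - [[0.1, 0, 0, 0], [0.2, 0, 0, 0], [0.2, 0, 0, 0]]

```text
t: 10.2
tool_pos: [0.5397, 0.186, 0.0632]
orientation: [3.124, 0.16, 0.038]
force: [-1.1, -0.3, 0.6]
opening: 0.0302
```

Call:
play_rows:
  increments:
    - [[0.1, 0, 0, 0], [0.2, 0, 0, 0], [0.2, 0, 0, 0]]

```text
t: 10.5
tool_pos: [0.5417, 0.1863, 0.0632]
orientation: [3.125, 0.16, 0.038]
force: [-1.4, -0.5, 0.8]
opening: 0.0297
```

```bash
python3 -c "
from h import *
arc(-1.5,2);tilt()
"
```

```text
t 10.5 z 0.0632399586018432 yaw 5.9 ang 88.7 rad 0.07729139506279403 lugang? 95.9 F tool xy [-1.476  0.318] Fz 0.8159086975775037 q6 0.16 open 0.029732679998856218
[0.2   0.028] 0.026179938779914945
[0.4   0.061] 0.05235987755982989
tool frame rel (tang x, radial y) [  9.591 -76.689]
tool z in world (deg) [ 1.426 -0.659] x axis z 1.3510816048428078 y axis z 0.8011507390948833
```

Call:
play_rows:
  increments:
    - [[0.1, 0, 0, 0], [0.2, 0, 0, 0], [0.2, 0, 0, 0]]

```text
t: 10.8
tool_pos: [0.5438, 0.1865, 0.0633]
orientation: [3.125, 0.16, 0.038]
force: [-1.2, 0.6, 0.1]
opening: 0.03
```

Call:
play_rows:
  increments:
    - [[0.1, 0, 0, 0], [0.2, 0, 0, 0], [0.2, 0, 0, 0]]

```text
t: 11.1
tool_pos: [0.5459, 0.1867, 0.0632]
orientation: [3.125, 0.159, 0.038]
force: [-2.9, 0.1, 0.4]
opening: 0.0298
```

```bash
python3 -c "
from h import *
im,d=read_camera('top');a=cv2.resize(im[230:290,330:400],None,fx=8,fy=8,interpolation=cv2.INTER_CUBIC)
cv2.imwrite('pics/top7c.png',cv2.convertScaleAbs(a,alpha=1.5))
im,d=read_camera('wrist');cv2.imwrite('pics/w7.png',im[200:480,200:440])
"
```

```text
(no output)
```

View pics/top7c.png

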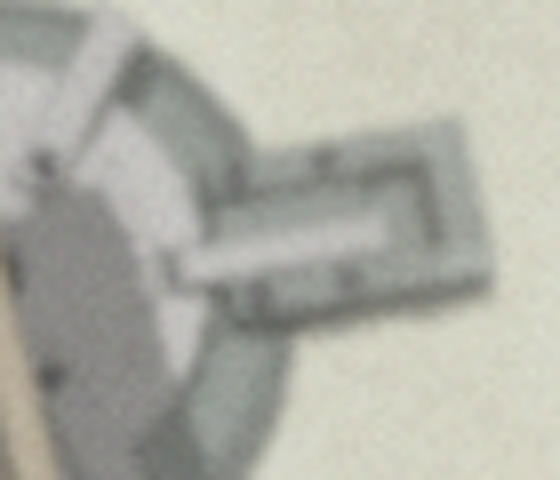

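View pics/w7.png

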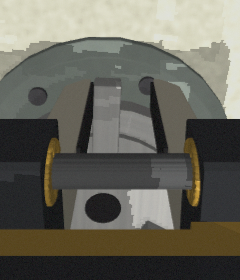

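Bolt tail is still in (tail at x≈388), so the flange is only taking up its play. I'll keep pushing to the stop.

Call:
play_rows:
  increments:
    - [[0.1, 0, 0, 0], [0.2, 0, 0, 0], [0.2, 0, 0, 0]]

```text
t: 11.5
tool_pos: [0.5466, 0.1868, 0.0631]
orientation: [3.124, 0.16, 0.034]
force: [-8.2, -0.8, 5.7]
opening: 0.0305
```

Call:
play_rows:
  increments:
    - [[0.1, 0, 0, 0], [0.2, 0, 0, 0], [0.2, 0, 0, 0]]

```text
t: 11.8
tool_pos: [0.5468, 0.1869, 0.063]
orientation: [3.124, 0.16, 0.027]
force: [-11.1, -0.5, 8.7]
opening: 0.0301
```

Call:
play_rows:
  increments:
    - [[0.2, 0, -0.03, 0], [0.2, 0, -0.03, 0], [0.2, 0, -0.03, 0], [0.2, 0, -0.03, 0], [0.2, 0, -0.03, 0]]

```text
t: 12.3
tool_pos: [0.5468, 0.1869, 0.063]
orientation: [3.123, 0.16, 0.02]
force: [-11.6, -0.2, 6.7]
opening: 0.0301
```

Call:
play_rows:
  increments:
    - [[0.2, 0, -0.02, 0], [0.2, 0, -0.02, 0], [0.2, 0, -0.02, 0], [0.2, 0, -0.02, 0], [0.2, 0, -0.02, 0]]

```text
t: 12.8
tool_pos: [0.5468, 0.1869, 0.0629]
orientation: [3.123, 0.16, 0.014]
force: [-11.4, -1.0, 8.5]
opening: 0.0308
```

Call:
play_rows:
  increments:
    - [[-0.3, 0, 0, 0], [-0.6, 0, 0, 0], [-0.8, 0, 0, 0], [-0.8, 0, 0, 0]]

```text
t: 13.2
tool_pos: [0.539, 0.1861, 0.0629]
orientation: [3.123, 0.16, 0.014]
force: [0.4, 0.7, -0.0]
opening: 0.03
```

Call:
play_rows:
  increments:
    - [[0, 0, -2, 0], [0, 0, -5, 0], [0, 0, -9, 0], [0, 0, -13, 0], [0, 0, -16, 0]]

```text
t: 13.7
tool_pos: [0.5382, 0.1885, 0.2261]
orientation: [3.124, 0.16, 0.02]
force: [1.3, 0.5, 0.3]
opening: 0.0302
```

```bash
python3 -c "
from h import *
tilt(); go(.45,-.18,.24,-90)
"
```

```text
tool z in world (deg) [ 0.759 -0.76 ] x axis z 0.677028537522702 y axis z 0.8337352133254486
t 13.7 pos [0.538 0.189 0.226] yaw 5.9 F [1.288 0.543 0.262] q6 0.16 -> shift cm [-12.53   35.773  -1.014] turn 1.673
```

```bash
python3 -c "
from h import *
S=P('side')
c=[atz(S,x/8+390,y/8+395,.06)[:2] for x,y in((107,62),(160,48),(222,132),(170,150))]
c=np.array(c);print(c,c.mean(0))
for i in range(4):
  e=c[(i+1)%4]-c[i];print(np.hypot(*e)*1000,np.degrees(np.arctan2(e[1],e[0])))
"
```

```text
[[ 0.45  -0.292]
 [ 0.461 -0.295]
 [ 0.457 -0.317]
 [ 0.446 -0.315]] [ 0.453 -0.305]
11.142523559173279 -15.49401170058122
21.93670757230277 -101.29375205410844
11.177873349734483 168.67784494258225
22.747368763963767 78.5418323388929
```

```bash
python3 -c "
from h import *
go(.442,-.354,.17,-13)
"
```

```text
t 13.7 pos [0.538 0.189 0.226] yaw 5.9 F [1.288 0.543 0.262] q6 0.16 -> shift cm [-15.188  52.897   6.205] turn 0.329
```

Call:
play_rows:
  increments:
    - [[-3, 4, 0, 0.07], [-6, 8, 0, 0.14], [-9, 12, 0, 0.21], [-12, 17, 0, 0.28], [-14, 21, 0, 0.33]]
  jaw: 4

```text
t: 14.2
tool_pos: [0.4205, -0.0331, 0.2278]
orientation: [3.109, -0.358, 0.025]
force: [0.8, -0.7, 0.4]
opening: 0.0399
```

```bash
python3 -c "
from h import *
go(.442,-.354,.17,-13)
"
```

```text
t 14.2 pos [ 0.421 -0.033  0.228] yaw -13.1 F [ 0.839 -0.731  0.366] q6 0.04 -> shift cm [ 9.282 30.698  6.247] turn -0.002
```

Call:
play_rows:
  increments:
    - [[1.4, 4.6, 0, 0], [2.8, 9.2, 1, 0], [4.2, 13.8, 2, 0], [5.6, 18.4, 3, 0], [7, 23, 4, 0]]

```text
t: 14.7
tool_pos: [0.4369, -0.276, 0.1914]
orientation: [3.108, -0.359, 0.028]
force: [1.0, 0.4, 0.2]
opening: 0.04
```

Call:
play_rows:
  increments:
    - [[1.4, 4, 1, 0], [2.3, 7.7, 2, 0], [2.3, 7.7, 2, 0], [2.3, 7.7, 2, 0]]

```text
t: 15.1
tool_pos: [0.4416, -0.357, 0.172]
orientation: [3.109, -0.362, 0.026]
force: [1.0, 1.4, 0.9]
opening: 0.0405
```

```bash
python3 -c "
from h import *
go(.442,-.354,.17,-13)
W=P('wrist')
im,d=read_camera('wrist'); cv2.imwrite('pics/w8.png',im); np.savez('pics/w8.npz',d=d,K=W[0],e=W[1],M=W[2])
print(proj(W,(.453,-.305,.06)))
"
```

```text
t 15.1 pos [ 0.442 -0.357  0.172] yaw -13.3 F [0.966 1.397 0.854] q6 -0.54 -> shift cm [-0.038 -0.303  0.196] turn -0.005
[318.084 174.406]
```

View pics/w8.png

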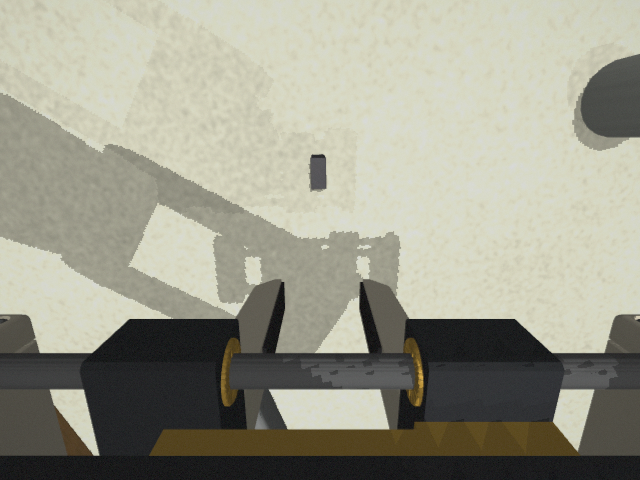

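```bash
python3 -c "
from h import *
im=cv2.imread('pics/w8.png')[145:200,290:350]
cv2.imwrite('pics/w8c.png',cv2.resize(im,None,fx=10,fy=10,interpolation=cv2.INTER_CUBIC))"
```

```text
(no output)
```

View pics/w8c.png

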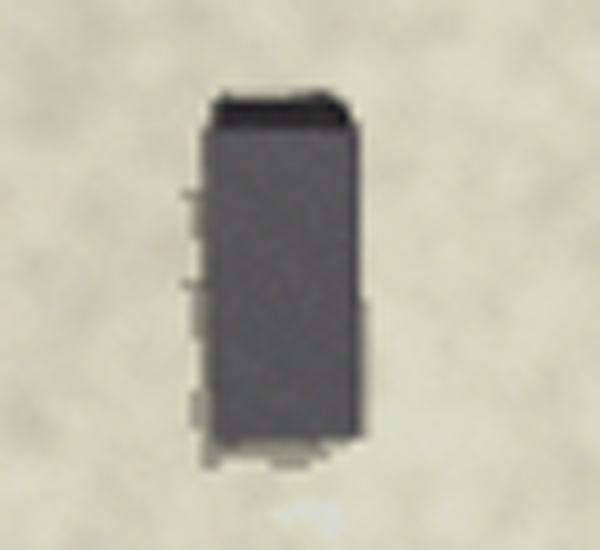

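```bash
python3 -c "
from h import *
f=np.load('pics/w8.npz');W=(f['K'],f['e'],f['M'])
c=np.array([atz(W,x/10+290,y/10+145,.06)[:2] for x,y in((207,128),(357,128),(358,437),(209,441))])
print(c.mean(0)); 
for i in range(4):
  e=c[(i+1)%4]-c[i];print(np.hypot(*e)*1000,np.degrees(np.arctan2(e[1],e[0])))
print(f['d'][173,318],deproj(W,318,173,f['d'][173,318]))
S=P('side');print(tri(S,(164.75/8+390,98/8+395),W,(318.3,173.4)))
k=c.mean(0);go(k[0],k[1],.058,-13);tilt()
"
```

```text
[ 0.453 -0.304]
11.445488647035441 -13.300954344808854
23.54131335023053 -102.85937593131985
11.676139970475917 168.1476536037022
23.835833751390474 76.58970157067787
0.26279527 [ 0.453 -0.304  0.059]
(array([ 0.454, -0.305,  0.059]), np.float64(0.0005189175595408817))
t 15.15 pos [ 0.442 -0.356  0.173] yaw -13.2 F [-0.379  0.094  0.014] q6 -0.54 -> shift cm [-0.303 -5.422 11.401] turn -0.003
tool z in world (deg) [ 0.911 -0.809] x axis z 1.0719589049465192 y axis z 0.5790279003768312
```

Call:
play_rows:
  increments:
    - [[-0.1, -1.8, 1.5, 0], [-0.2, -3.6, 3, 0], [-0.3, -5.4, 5, 0], [-0.3, -5.4, 6, 0], [-0.3, -5.4, 6, 0]]

```text
t: 15.65
tool_pos: [0.452, -0.3023, 0.111]
orientation: [3.11, -0.356, 0.025]
force: [0.5, 0.6, 0.2]
opening: 0.0397
```

```bash
python3 -c "
from h import *
go(.4533,-.3043,.049,-13.2)"
```

```text
t 15.65 pos [ 0.452 -0.302  0.111] yaw -13.1 F [0.54  0.571 0.197] q6 -0.45 -> shift cm [0.064 0.109 6.207] turn 0.002
```

Call:
play_rows:
  increments:
    - [[0, 0.1, 2, 0], [0, 0.1, 4, 0], [0, 0.1, 5.5, 0], [0.05, 0.1, 6.2, 0], [0.05, 0.1, 6.2, 0]]

```text
t: 16.15
tool_pos: [0.4528, -0.3041, 0.0485]
orientation: [3.11, -0.357, 0.023]
force: [0.0, -0.2, 0.6]
opening: 0.0397
```

```bash
python3 -c "
from h import *
go(.4533,-.3043,.049,-13.2)
im,d=read_camera('wrist'); cv2.imwrite('pics/w9.png',im[200:480,200:440])
im,d=read_camera('side'); cv2.imwrite('pics/s9.png',cv2.resize(im[360:460,360:470],None,fx=5,fy=5))"
```

```text
t 16.15 pos [ 0.453 -0.304  0.049] yaw -13.1 F [ 0.044 -0.211  0.623] q6 -0.46 -> shift cm [ 0.053  0.008 -0.045] turn 0.002
```

View pics/w9.png

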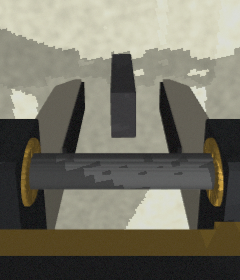

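View pics/s9.png

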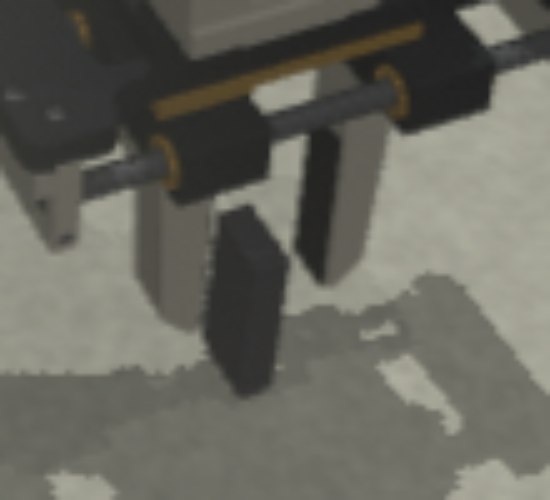

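Call:
play_rows:
  increments:
    - [[0, 0, 0, 0], [0, 0, 0, 0], [0, 0, 0, 0], [0, 0, 0, 0], [0, 0, 0, 0]]
  jaw: 0.8
  squeeze: 20

```text
t: 16.75
tool_pos: [0.4538, -0.3048, 0.0502]
orientation: [3.109, -0.356, 0.027]
force: [-0.0, -0.0, 1.2]
opening: 0.0116
```

Call:
play_rows:
  increments:
    - [[0, 0, -1, 0], [0, 0, -3, 0], [0, 0, -6, 0], [0, 0, -9, 0], [0, 0, -9, 0]]

```text
t: 17.25
tool_pos: [0.4548, -0.3055, 0.146]
orientation: [3.104, -0.356, 0.038]
force: [0.5, -0.4, 0.1]
opening: 0.0119
```

```bash
python3 -c "
from h import *
go(.562,-.015,.15,-79);tilt()
im,d=read_camera('side'); cv2.imwrite('pics/s10.png',cv2.resize(im[300:420,350:480],None,fx=5,fy=5))
W=P('wrist');im,d=read_camera('wrist'); cv2.imwrite('pics/w10.png',im[200:480,200:440])"
```

```text
t 17.25 pos [ 0.455 -0.305  0.146] yaw -13.1 F [ 0.512 -0.419  0.131] q6 -0.46 -> shift cm [  3.885 -30.712  -0.724] turn 1.151
tool z in world (deg) [ 1.271 -1.109] x axis z 1.4889310130300992 y axis z 0.7931915367316859
```

View pics/s10.png

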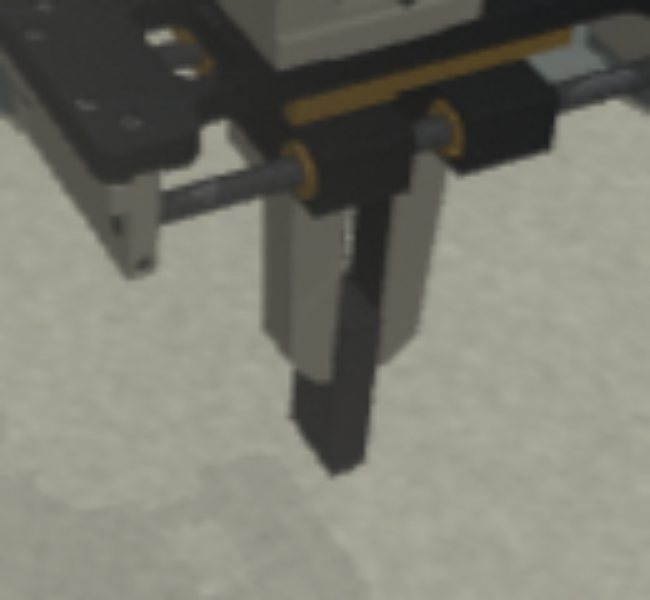

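View pics/w10.png

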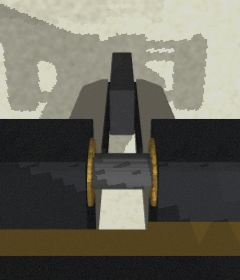

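Call:
play_rows:
  increments:
    - [[0.5, -3, -0.2, 0.13], [1, -6.5, -0.4, 0.26], [1.5, -10, -0.4, 0.39], [2, -13.5, -0.4, 0.52], [2.5, -17, -0.4, 0.65]]

```text
t: 17.85
tool_pos: [0.5147, -0.1422, 0.1419]
orientation: [2.834, -1.341, 0.03]
force: [1.2, 0.1, -1.9]
opening: 0.0118
```

```bash
python3 -c "
from h import *
go(.562,-.015,.15,-79);tilt()"
```

```text
t 17.85 pos [ 0.515 -0.142  0.142] yaw -50.6 F [ 1.183  0.126 -1.93 ] q6 0.53 -> shift cm [ -6.814 -11.726  -0.924] turn 0.495
tool z in world (deg) [ 0.817 -0.815] x axis z 1.1481103800027772 y axis z -0.11533842484942035
```

Call:
play_rows:
  increments:
    - [[-2, -3.5, -0.3, 0.13], [-4, -7, -0.6, 0.26], [-5.5, -9.5, -0.9, 0.39], [-6.8, -11.7, -0.9, 0.5], [-6.8, -11.7, -0.9, 0.5]]

```text
t: 18.35
tool_pos: [0.5613, -0.0122, 0.1478]
orientation: [2.417, -2.003, 0.027]
force: [-0.9, -0.4, -0.6]
opening: 0.0116
```

Call:
play_rows:
  increments:
    - [[0, 0, 0, 0], [0, 0, 0, 0]]

```text
t: 18.55
tool_pos: [0.5601, -0.0126, 0.1463]
orientation: [2.417, -2.0, 0.023]
force: [-0.0, -0.4, -1.4]
opening: 0.0119
```

```bash
python3 -c "
from h import *
go(.562,-.015,.15,-79);tilt()
W=P('wrist');im,d=read_camera('wrist'); cv2.imwrite('pics/w11.png',im);np.savez('pics/w11.npz',d=d,K=W[0],e=W[1],M=W[2])
im,d=read_camera('side'); cv2.imwrite('pics/s11.png',cv2.resize(im[220:340,260:420],None,fx=5,fy=5,interpolation=cv2.INTER_CUBIC))
im,d=read_camera('top'); cv2.imwrite('pics/t11.png',cv2.resize(im[210:310,280:420],None,fx=5,fy=5,interpolation=cv2.INTER_CUBIC))
"
```

```text
t 18.55 pos [ 0.56  -0.013  0.146] yaw -79.2 F [-0.036 -0.387 -1.36 ] q6 1.28 -> shift cm [ 0.277 -0.142 -0.369] turn -0.004
tool z in world (deg) [ 0.494 -0.731] x axis z 0.8101553829702369 y axis z -0.34795247326890716
```

View pics/w11.png

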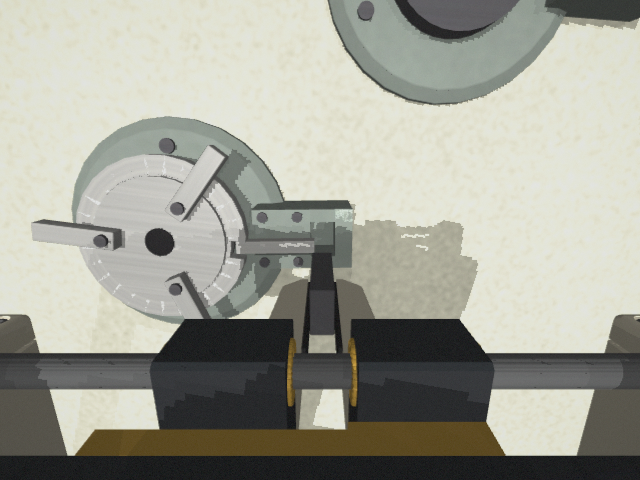

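View pics/s11.png

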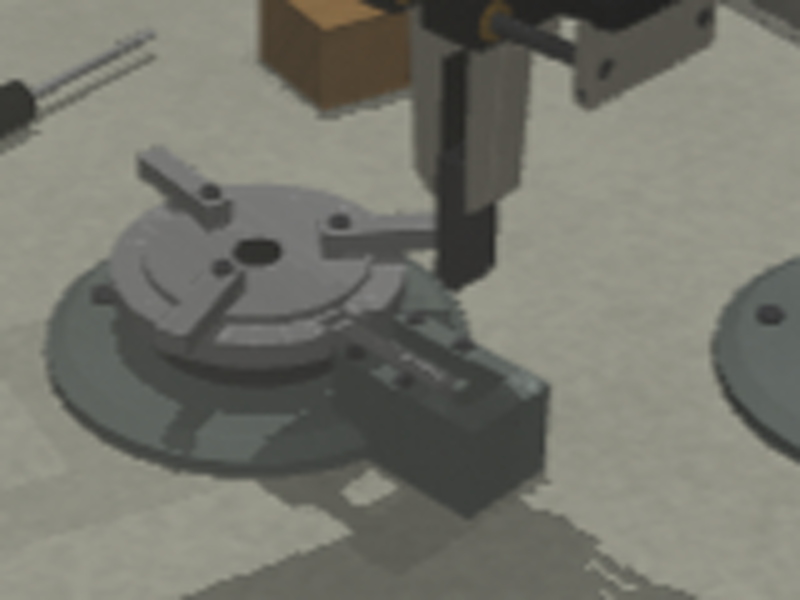

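View pics/t11.png

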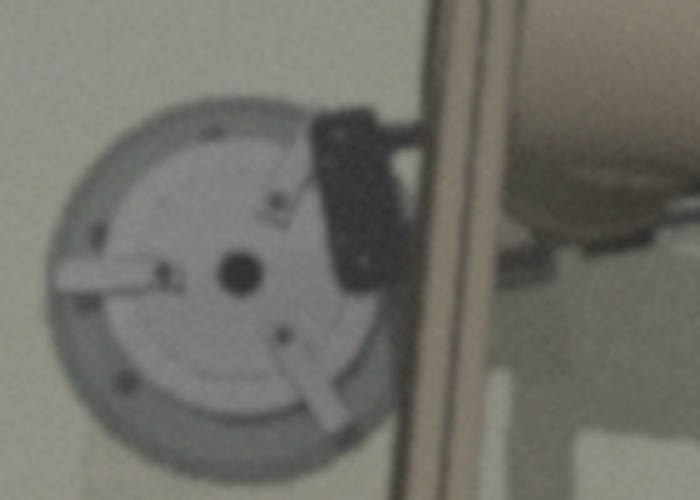

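```bash
python3 -c "
from h import *
im=cv2.imread('pics/w11.png')[195:345,230:370]
cv2.imwrite('pics/w11c.png',cv2.resize(im,None,fx=5,fy=4,interpolation=cv2.INTER_CUBIC))
im=cv2.imread('pics/w11.png')[200:272,290:358]
cv2.imwrite('pics/w11d.png',cv2.resize(im,None,fx=8,fy=8,interpolation=cv2.INTER_CUBIC))"
```

```text
(no output)
```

View pics/w11c.png

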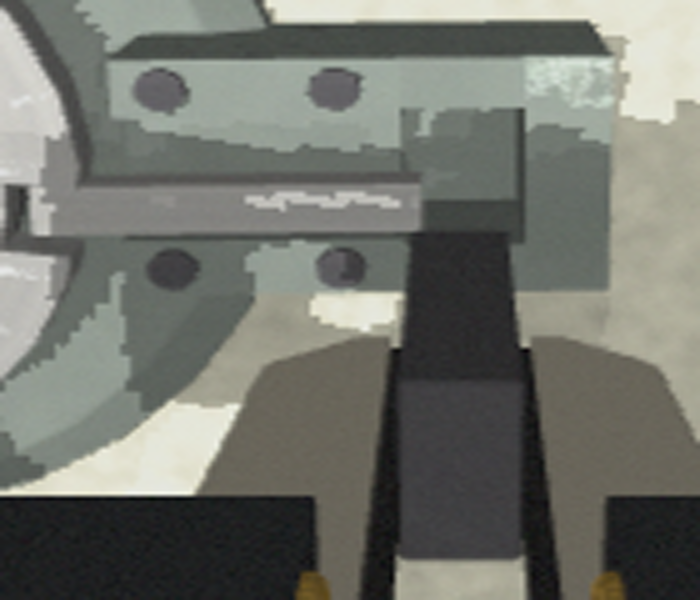

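View pics/w11d.png

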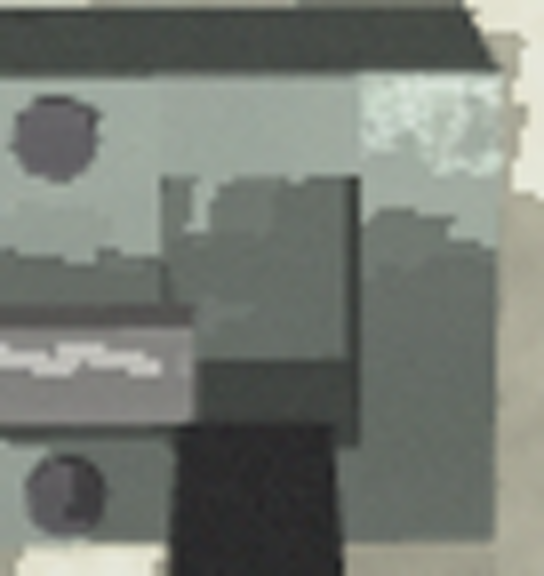

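```bash
cat > m.py <<'E'
from h import *
f=np.load('pics/w11.npz');W=(f['K'],f['e'],f['M'])
c=lambda x,y:(x/8+290,y/8+200)
A=dict(pw1=(358,178),pw2=(357,440),bt1=(195,318),bt2=(195,425),gA=(500,70),gB=(495,540),pl=(163,178))
r={k:atz(W,*c(*v),.044)[:2] for k,v in A.items()}
for k in r: print(k,r[k])
h=atz(W,160,242,.046)[:2];print("hole",h)
a=np.radians(-79);
e=r['gA']-r['gB'];print('end yaw',np.degrees(np.arctan2(e[1],e[0]))-90,np.hypot(*e)); e=r['pw1']-r['pw2'];print('wall yaw',np.degrees(np.arctan2(e[1],e[0]))-90,np.hypot(*e))
g=(r['gA']+r['gB'])/2-h;print('axis yaw',np.degrees(np.arctan2(g[1],g[0])),np.hypot(*g))
ux=np.array([np.cos(a),np.sin(a)]);uy=np.array([-ux[1],ux[0]])
for k in r: print(k,(r[k]-h)@ux*1000,(r[k]-h)@uy*1000)
tp=np.array([.5601,-.0126,.1463])
d=lambda x,y:(x/5+230,y/4+195)
top=np.array([atz(W,*d(x,y),.156)[:2] for x,y in((400,380),(520,380),(522,557),(400,557))])
print('keytop',top.mean(0),np.hypot(*(top[1]-top[0])),np.hypot(*(top[2]-top[1])))
e=top[1]-top[0];print(np.degrees(np.arctan2(e[1],e[0])))
bot=np.array([atz(W,*c(x,425),.100)[:2] for x in(182,335)]);print('bot edge',bot,bot.mean(0),np.hypot(*(bot[1]-bot[0])))
bc=bot.mean(0)-.012*uy;print('key bottom centre',bc)  # front edge is +y side of stand? 
for n,q in(('top',top.mean(0)),('bot',bc),('tcp',tp[:2])): print(n,(q-h)@ux*1000,(q-h)@uy*1000)
E
python3 m.py
```

```text
pw1 [ 0.581 -0.021]
pw2 [ 0.555 -0.026]
bt1 [ 0.564 -0.007]
bt2 [ 0.553 -0.01 ]
gA [ 0.594 -0.032]
gB [ 0.547 -0.042]
pl [ 0.577 -0.002]
hole [0.541 0.111]
end yaw -78.34553790067073 0.048186260016251446
wall yaw -78.78831493239848 0.026851106989271137
axis yaw -78.63637719593774 0.15029261048607936
pw1 136.40939725648857 14.477880163621796
pw2 136.5086011684588 -12.373043565984512
bt1 120.4171238816438 0.4266384673150463
bt2 120.31479659031024 -10.674243599828571
gA 150.01438559170654 25.04537116230471
gB 150.56478206748204 -23.137745362814826
pl 117.43651162584356 14.595592060837193
keytop [ 0.561 -0.013] 0.011197227976961316 0.023341954765958833
-79.51865673454841
bot edge [[ 0.571 -0.006]
 [ 0.573 -0.017]] [ 0.572 -0.011] 0.011960760432745233
key bottom centre [ 0.56  -0.014]
top 124.92893026010304 -3.937873023095205
bot 125.88346380135354 -4.457929466602894
tcp 124.67530417192219 -4.456201541250171
```

```bash
python3 -c "
from h import *
go(.566,-.014,.108,-78.7)"
```

```text
t 18.7 pos [ 0.561 -0.013  0.147] yaw -79.3 F [-0.246 -0.499 -1.026] q6 1.28 -> shift cm [ 0.12  -0.455  3.947] turn -0.011
```

Call:
play_rows:
  increments:
    - [[0.1, -0.45, 1, -0.01], [0.1, -0.45, 2.2, -0.01], [0.1, -0.45, 3.2, -0.01], [0.12, -0.45, 3.8, -0.01], [0.12, -0.45, 3.8, -0.01]]

```text
t: 19.2
tool_pos: [0.5647, -0.0139, 0.1075]
orientation: [2.425, -1.99, 0.022]
force: [-0.6, -0.2, -0.9]
opening: 0.0118
```

```bash
python3 -c "
from h import *
go(.566,-.014,.108,-78.7);tilt()
W=P('wrist');im,d=read_camera('wrist'); np.savez('pics/w12.npz',d=d,K=W[0],e=W[1],M=W[2])
cv2.imwrite('pics/w12c.png',cv2.resize(im[200:340,260:370],None,fx=7,fy=4,interpolation=cv2.INTER_CUBIC))
im,d=read_camera('side'); cv2.imwrite('pics/s12.png',cv2.resize(im[250:340,310:400],None,fx=6,fy=6,interpolation=cv2.INTER_CUBIC))
"
```

```text
t 19.2 pos [ 0.565 -0.014  0.108] yaw -78.7 F [-0.606 -0.16  -0.902] q6 1.27 -> shift cm [ 0.032 -0.129 -0.049] turn -0.001
tool z in world (deg) [ 0.435 -0.727] x axis z 0.7976814248787886 y axis z -0.2848011050858395
```

View pics/w12c.png

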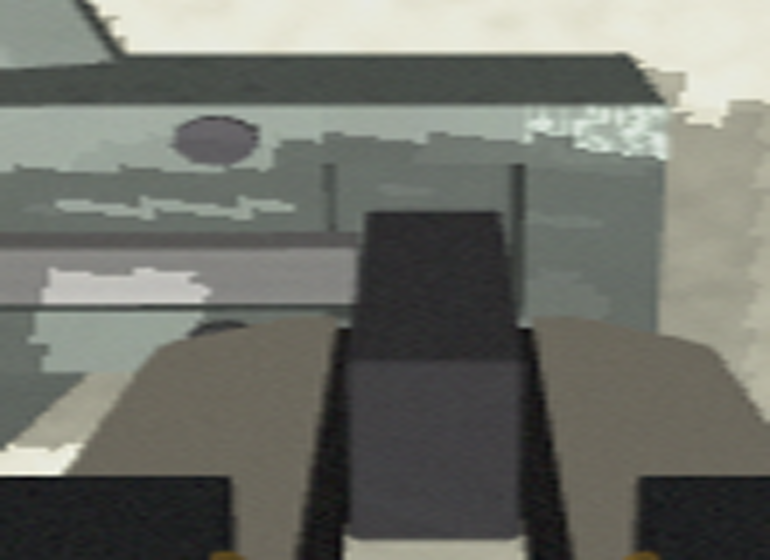

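View pics/s12.png

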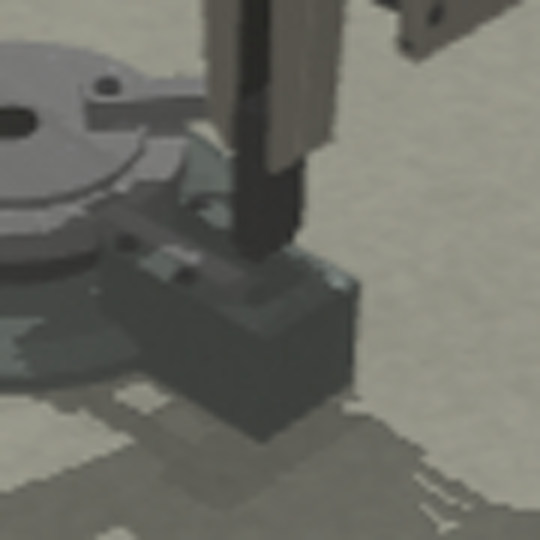

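```bash
python3 -c "
from h import *
f=np.load('pics/w12.npz');W=(f['K'],f['e'],f['M'])
c=lambda x,y:(x/7+260,y/4+200)
a=np.radians(-78.7);ux=np.array([np.cos(a),np.sin(a)]);uy=np.array([-ux[1],ux[0]]);C=np.array([.540,.110])
def s(n,x,y,z):
  p=atz(W,*c(x,y),z)[:2];print(n,p,(p-C)@ux*1000,(p-C)@uy*1000)
s('wallcorner',524,163,.044);s('bolt tail',358,247,.044);s('bolt tail2',357,303,.044);s('guide y edge',665,103,.044);s('guide end',658,330,.044);s('chan corner',330,165,.044)
for z in(.0575,.0615): s('kl',368,212,z);s('kr',500,212,z)
for q in((350,360),(520,360),(522,538),(350,538)): s('top',*q,.1173)
d=f['d'];u,v=c(434,225);print(d[int(v),int(u)],deproj(W,u,v,d[int(v),int(u)]))
"
```

```text
wallcorner [ 0.581 -0.021] 136.167578221335 14.920095960457383
bolt tail [ 0.564 -0.008] 120.10534661915204 0.049603050193756104
bolt tail2 [ 0.553 -0.01 ] 119.91441010483307 -10.212007982750762
guide y edge [ 0.594 -0.032] 149.4400686270627 25.228800816199687
guide end [ 0.554 -0.04 ] 149.83954264727126 -15.42210323380544
chan corner [ 0.577 -0.002] 117.55132683441876 14.644968265401697
kl [ 0.574 -0.007] 121.34217088744593 10.744603998811957
kr [ 0.577 -0.019] 133.35129487745274 10.690775304224918
kl [ 0.576 -0.007] 121.40485498439124 12.05162482025319
kr [ 0.578 -0.018] 133.18009213447584 11.99884448050747
top [ 0.576 -0.006] 120.93975313116825 12.160700586051538
top [ 0.578 -0.017] 132.26405555026628 12.092184654415032
top [ 0.555 -0.022] 132.63754584251703 -11.385817793724257
top [ 0.553 -0.011] 120.70728643694515 -11.28943706979991
0.20459935 [ 0.577 -0.012  0.069]
```

Call:
play_rows:
  increments:
    - [[0.08, -0.08, 0.3, 0], [0.08, -0.08, 0.7, 0], [0.07, -0.08, 1.1, 0], [0.07, -0.08, 1.4, 0], [0.07, -0.08, 1.7, 0]]

```text
t: 19.8
tool_pos: [0.5668, -0.0147, 0.0919]
orientation: [2.426, -1.99, 0.025]
force: [0.7, 0.3, -2.3]
opening: 0.012
```

```bash
python3 -c "
from h import *
go(.566,-.014,.062,-78.7);tilt()
W=P('wrist');im,d=read_camera('wrist'); np.savez('pics/w13.npz',d=d,K=W[0],e=W[1],M=W[2])
cv2.imwrite('pics/w13c.png',cv2.resize(im[200:340,260:370],None,fx=7,fy=4,interpolation=cv2.INTER_CUBIC))
im,d=read_camera('side'); cv2.imwrite('pics/s13.png',cv2.resize(im[250:340,310:400],None,fx=6,fy=6,interpolation=cv2.INTER_CUBIC))
"
```

```text
t 19.8 pos [ 0.567 -0.015  0.092] yaw -78.7 F [ 0.725  0.306 -2.281] q6 1.27 -> shift cm [-0.129  0.085  2.99 ] turn -0.001
tool z in world (deg) [ 0.574 -0.741] x axis z 0.8389510772478701 y axis z -0.4186743014721977
```

View pics/w13c.png

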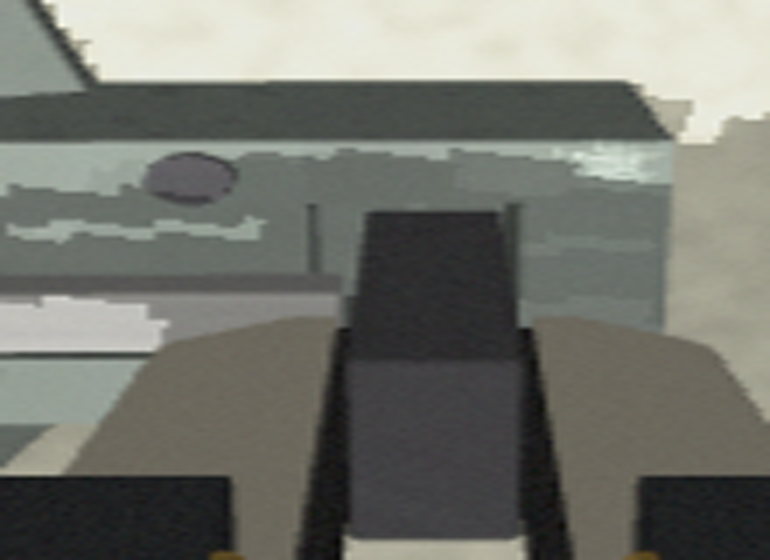

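View pics/s13.png

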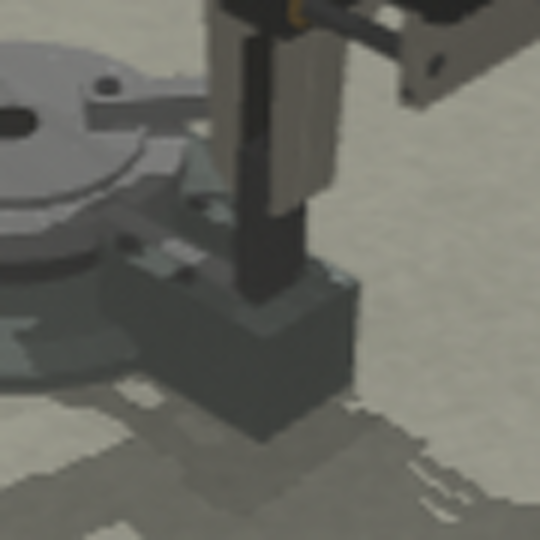

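Call:
play_rows:
  increments:
    - [[-0.03, 0.03, 0.2, 0], [-0.04, 0.04, 0.45, 0], [-0.04, 0.04, 0.7, 0], [-0.04, 0.04, 0.95, 0], [-0.05, 0.04, 1.2, 0]]

```text
t: 20.4
tool_pos: [0.5661, -0.0144, 0.0794]
orientation: [2.425, -1.99, 0.024]
force: [0.7, 0.7, -1.4]
opening: 0.0118
```

```bash
python3 -c "
from h import *
go(.566,-.014,.062,-78.7);tilt();print(read_state()['wrist_torque'])"
```

```text
t 20.4 pos [ 0.566 -0.014  0.079] yaw -78.7 F [ 0.701  0.7   -1.383] q6 1.27 -> shift cm [-0.067  0.009  1.735] turn -0.001
tool z in world (deg) [ 0.526 -0.736] x axis z 0.8241388181736917 y axis z -0.37220662335263854
[-0.041  0.104 -0.003]
```

Call:
play_rows:
  increments:
    - [[-0.01, 0, 0.25, 0], [-0.01, 0, 0.5, 0], [-0.01, 0, 0.75, 0], [-0.02, 0, 1.0, 0], [-0.02, 0, 1.2, 0]]

```text
t: 20.9
tool_pos: [0.5661, -0.0144, 0.0671]
orientation: [2.425, -1.99, 0.024]
force: [-0.1, -0.0, -1.2]
opening: 0.0117
```

Call:
play_rows:
  increments:
    - [[0, 0, 0.1, 0], [0, 0, 0.2, 0], [0, 0, 0.3, 0]]

```text
t: 21.2
tool_pos: [0.5662, -0.0144, 0.0641]
orientation: [2.426, -1.99, 0.024]
force: [0.1, -0.4, -0.7]
opening: 0.012
```

Call:
play_rows:
  increments:
    - [[0, 0, 0.1, 0], [0, 0, 0.2, 0]]

```text
t: 21.4
tool_pos: [0.5663, -0.0144, 0.0622]
orientation: [2.426, -1.99, 0.024]
force: [0.3, 0.1, 6.2]
opening: 0.0118
```

Call:
play_rows:
  increments:
    - [[0, 0, 0, 0], [0, 0, 0, 0], [0, 0, 0, 0]]

```text
t: 21.7
tool_pos: [0.5664, -0.0144, 0.0623]
orientation: [2.426, -1.99, 0.025]
force: [0.1, 0.1, 0.7]
opening: 0.0122
```

Call:
play_rows:
  increments:
    - [[0, 0, 0, 0], [0, 0, 0, 0], [0, 0, 0, 0], [0, 0, 0, 0]]
  jaw: 2.6

```text
t: 22.1
tool_pos: [0.5665, -0.0145, 0.0623]
orientation: [2.426, -1.99, 0.025]
force: [0.6, -0.5, 0.0]
opening: 0.026
```

Call:
play_rows:
  increments:
    - [[0, 0, -1, 0], [0, 0, -3, 0], [0, 0, -6, 0], [0, 0, -10, 0], [0, 0, -14, 0]]

```text
t: 22.6
tool_pos: [0.5646, -0.0126, 0.2041]
orientation: [2.426, -1.99, 0.024]
force: [0.3, 0.8, 0.2]
opening: 0.0257
```

```bash
python3 -c "
from h import *
go(.566,-.094,.2,-78.7)
W=P('wrist');im,d=read_camera('wrist'); cv2.imwrite('pics/w14.png',im); np.savez('pics/w14.npz',d=d,K=W[0],e=W[1],M=W[2])
im,d=read_camera('side'); cv2.imwrite('pics/s14.png',cv2.resize(im[235:345,260:400],None,fx=5,fy=5,interpolation=cv2.INTER_CUBIC));cv2.imwrite('pics/s14f.png',im)
"
```

```text
t 22.6 pos [ 0.565 -0.013  0.204] yaw -78.7 F [0.269 0.766 0.161] q6 1.27 -> shift cm [8.007 1.458 0.516] turn -0.001
```

View pics/w14.png

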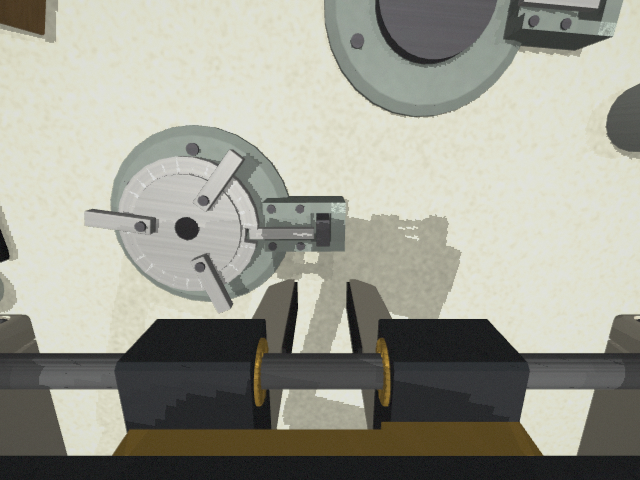

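View pics/s14.png

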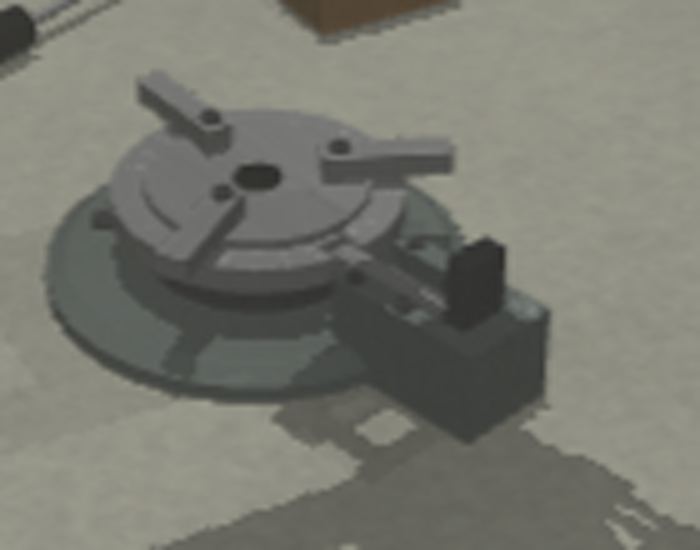

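```bash
python3 -c "
from h import *
f=np.load('pics/w14.npz');W=(f['K'],f['e'],f['M']);d=f['d']
for u,v in((323,225),(323,232),(322,238),(338,225),(295,225)): print(u,v,deproj(W,u,v,d[v,u]))
im=cv2.imread('pics/w14.png')[190:260,230:360];cv2.imwrite('pics/w14c.png',cv2.resize(im,None,fx=6,fy=6,interpolation=cv2.INTER_CUBIC))
"
```

```text
323 225 [ 0.575 -0.014  0.071]
323 232 [ 0.569 -0.015  0.072]
322 238 [ 0.563 -0.015  0.072]
338 225 [ 0.571 -0.029  0.044]
295 225 [0.56  0.011 0.033]
```

View pics/w14c.png

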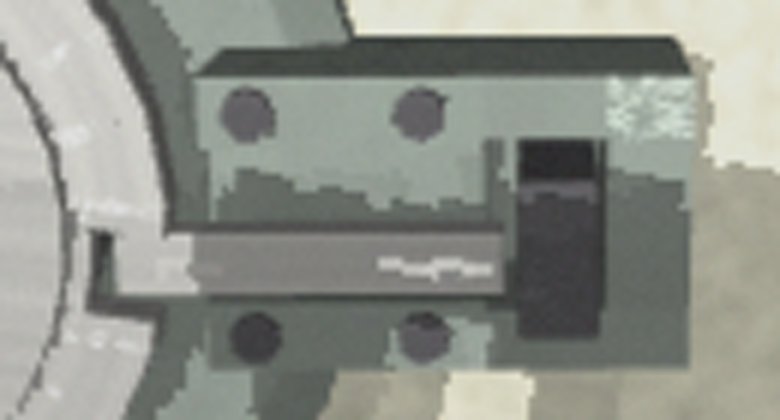

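The key's top stands at 72 mm, which is 28 mm above the 44 mm mouth, so it is fully home. The bolt is in the notch and the robot is clear, so I'm handing in.

```bash
python3 -c "
from h import *
print(close_job())"
```

```text
the job is handed in; nothing more can be done
None
```

The swivel is locked, the check push held, and the key is fully home in the pocket. I handed the job in at about 22.7 s, with the gripper open and clear above the stand.

- **Locking:** I turned the flange about 91° counter-clockwise by one lug, reading at most about 9 N. The top view then showed the bolt's tail shifted into the notch, and I eased off to about 0 N.
- **Check push:** I pushed the lug clockwise and the flange came to a stop after taking up a few millimetres of play. I held it there for about 1 s at 11–12 N sideways. There was also a vertical load of 7–9 N on the finger, so the total was about 13–14.5 N, still inside 8 to 16 N.
- **Key:** It went in without touching the sides and met the floor at the expected height with about 6 N. After I let go, its top measured 71–72 mm, which is 28 mm above the mouth. The last pictures showed the bolt still in the notch.
- **What disagreed:** The tool ended up tilted by about 1° from the pushing, and camera measurements of the stand differed by about 2 mm between views. I lined the key up against the pocket in the wrist view instead.
- **Other things on the table:** None of the moves went near them, but I did not measure their positions again at the end.

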